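# Make up two lunch orders at the deli counter

### The arm

A 7-joint arm with a two-finger parallel gripper is mounted at the origin on the work surface. World frame = base frame: x ahead of the robot, y to its left, z up, the work surface at z = 0. Lengths are in m, angles in rad, forces in N, time in s.
With the tool pointing down it reaches from about 0.4 to 0.9 m from the base axis. Payload 5.5 kg.
Tool frame: the origin (TCP) lies on the centre line of the jaws, within the pads' length; the fingertips stand 11 mm ahead of it and the grasp point (between the pads) lies 8 mm behind it; z points along the fingers, y is the direction in which the jaws open and shut (so a half turn about z gives the same grasp; the last joint's range is limited). The gripper opens to 92 mm and grips with 3 to 60 N. Pads are 19 mm wide; open, the fingers measure 130 mm over their backs; the gripper's body (75 mm by 190 mm) begins 47 mm behind the grasp point.
Start: joints at [-0.913, 0.501, -0.427, 1.55, 0.221, 1.138, -0.21], TCP at [0.25, 0.6, 0.213] pointing down, gripper open.
Joint ranges: [-2.88, 2.88], [-0.31, 2.03], [-1.54, 1.56], [0.2, 2.42], [-1.41, 4.55], [0.19, 2.02], [-2.57, 2.57]. Speed limits (rad/s): [2.57, 2.57, 3.14, 3.14, 3.14, 3.14, 3.14].

### API

Orientations are given as [roll, pitch, yaw] about the fixed x, y, z axes, in that order (R = Rz(yaw) Ry(pitch) Rx(roll)).
In Python, from bench import env gives the robot as it stands.
- The arm moves only by the tool drive_tool, never from a script. Its argument "plan" is a list of rows, each an object with "turn": the turn, a rotation vector about the tool's x, y, z in degrees, a list of three; "translation": the shift along the tool's x, y, z in cm, a list of three; "fingers": the closure, from -1 (fully open) to 1 (shut). A call has 1 to 5 rows; each row shifts and turns the pose as measured when the row begins, along the tool's axes as they then stand; what a row does not reach is not made up. A row lasts 1/12 s, in which the tool goes at most 41.7 mm and 7.16 degrees, less where a joint would pass 70% of its speed; a pose out of reach is approached as far as the arm can. A call with a gripper value outside its range is refused whole. The fingers move at their own pace and stop on an object; "grip_force" is the grip in N (left out, the last holds). Time passes only in rows, so rows that do not move let the fingers close. It gives the time, the measured TCP pose, the force and the opening at its end, in the units of the state.
- env.observe(): the state, without advancing time (a new reading comes with each control period).
- env.camera(name): name is "side" or "top" or "wrist"; returns a dict with "color" (400x640x3 uint8, red, green, blue), "camera_matrix" (3x3 intrinsics, pixels), "k1" (the pictures are not rectified: a ray, as slopes to the right and down, at radius r is drawn at 1 + k1 r^2 times it, then the intrinsics apply), "R" (3x3) and "t" (3): a world point X has camera coordinates R X + t; the wrist camera has in their place "hand_eye" (4x4, takes a point from camera to tool coordinates, whose origin is the TCP and whose axes are the flange's). Camera axes: x right, y down, z forward; pixel columns grow to the right and rows downward; lengths in m; the calibration is good to about 2 mm. A picture is of the moment at which its call begins: read the wrist's pose just before it. There is no depth.
- env.hand_in(): hands the job in, once; it reports no verdict.
Trained networks look in a picture, given as the dict that the camera call returned (one of the last four; its "shot" number tells which), for a name from the list of things; names that differ only in an ending like _2 or _b are one class to them, and where a whole thing is asked for, a point or a joint stands for the part that bears it (a point fixed in the world has none). Each returns a list of dicts, best first, with "conf" (0 to 1); they miss things now and then, are a little off and sometimes report something else, mostly with a low value. They report only what shows in the picture. A call takes as long as a camera call. They do not tell look-alikes from the thing itself.
- env.boxes_of(label, picture): "xyz" ([x, y, z] in m, in world coordinates, good to about 4 mm: the middle of the surface that is visible of it).
- env.cut_out(label, picture): "mask" (400x640 bool, what is visible of it).
The state is a dict: "t": time; "joints": joint angles; "qd": joint speeds; "joint_efforts": joint torques, N m; "eef_pos": TCP position; "ee_rot": TCP orientation; "wrist_force": force on the tool from outside, world axes, zero at the start; "torque": the same for the moment, N m; "width": opening from 0.0 (shut) to 1.0 (fully open).
Only numpy, scipy, OpenCV 4.12 (cv2) and the standard library are available. Lean on these libraries where they do the work, as an engineer would, in place of code of your own. Each camera call takes 0.05 s, during which the arm holds its last target.

### The job

Make up the two lunch orders from the stock on the counter. The sandwich order goes in the tray with three wells: the sandwich carton lengthwise in the rectangular well, the pickle jar in the larger round well and the dip pot in the smaller round well; the soup order goes in the tray with two wells: the soup tub in the round well and the cutlery case lengthwise in the long well. Set everything down gently without dropping it, right way up and flat on the floor of its well, keep the soup tub upright all the way, and leave the pepper mill, sauce bottle and sugar bowl where they stand.

Things in the scene. Friction and masses are not known exactly. Their poses are not given: they have to be found in the camera images.
- tray3: Brown fibre-board tray fixed flat to the counter, 200 (x) by 180 (y) by 14 mm thick; origin at the centre of its underside, z up. Three paper-lined wells 7 mm deep (well floor 7 mm above the counter): a rectangular well 78 mm (x) by 136 mm (y) centred at x -49, y 0 mm; a larger round well of 76 mm diameter centred at x +50, y -42 mm; a smaller round well of 66 mm diameter centred at x +50, y +43 mm.
- tray2: Brown fibre-board tray fixed flat to the counter, 200 (x) by 180 (y) by 14 mm thick; origin at the centre of its underside, z up. Two paper-lined wells 7 mm deep (well floor 7 mm above the counter): a long narrow rectangular well 60 mm (x) by 156 mm (y) centred at x -55, y 0 mm; a round well of 88 mm diameter centred at x +40, y 0 mm.
- carton: Sandwich carton: white paper-board box lying flat with a small brown square label on top, 54 mm along its x, 112 mm along its y, 50 mm high, about 0.18 kg. Origin at the centre of its underside, z up.
- jar: Pickle jar: round green glass jar with a flat steel lid, standing; 52 mm diameter, lid 51 mm, 64 mm high overall, about 0.22 kg. Origin at the centre of its underside, z up.
- dip_pot: Dip pot: the smallest item, a low round black pot with a white lid; 38 mm diameter at the foot, 42 mm under the lid, lid 44 mm diameter and 5 mm thick, 38 mm high overall, about 0.06 kg. Origin at the centre of its underside, z up.
- cutlery_case: Cutlery case: slim closed wooden box lying flat, 36 mm along its x, 130 mm along its y, 32 mm high, about 0.09 kg. Origin at the centre of its underside, z up.
- soup_tub: Soup tub: the largest round item, a white paper tub closed by a flat white lid with a grey disc in its middle; 58 mm diameter at the foot, 62 mm under the lid, lid 64 mm diameter and 10 mm thick, 72 mm high overall, about 0.30 kg. Origin at the centre of its underside, z up.
- pepper_mill: Bystander: dark wooden waisted pepper mill with a steel knob, 48 mm diameter, 118 mm high, standing loose at the far edge of the work. Origin at the centre of its underside.
- sauce_bottle: Bystander: amber glass sauce bottle with a white cap, 54 mm diameter, 140 mm high, standing loose at the far edge of the work. Origin at the centre of its underside.
- sugar_bowl: Bystander: open white ceramic bowl, 90 mm diameter at the rim, 55 mm high, standing loose at the far edge of the work. Origin at the centre of its underside.
Things that resemble listed ones, but are neither listed nor needed, are in the scene too. Leave any blue look-alike of the carton alone. Several things have the shape of the cutlery_case; the one meant has the colours described above.

How it is judged:
By the outcome, as a careful person would: the job done as asked, in the order asked, and still so for the second after the job is handed in, with the robot touching nothing.
It also fails if it takes over 115 s, if anything falls off the work surface, if the arm or the gripper's body presses on something with over 40 N, if the wrist force passes 120 N, or if a joint passes its speed limit or range.

## Working session

There is one attempt and no reset: what is moved stays moved. The work goes in short steps, Python scripts to look and compute and a tool call to move; the robot and the scene stay as the last step left them, time stands still between calls to the robot, and variables do not carry over. Pictures are saved under pics/ and viewed, and the job is handed in when it is done.

Besides the shell and the picture viewer there is one more tool, called as name(argument=value, ...) on one line, values as JSON. drive_tool: Moves the arm, as the interface text tells. Its arguments: {"type":"object","properties":{"plan":{"type":"array"},"grip_force":{"type":"number"}},"required":["plan"]}

```bash
ls; mkdir -p pics
python3 - <<'E'
from bench import env
import cv2
s=env.observe(); print(s)
for n in("top","side"):
    p=env.camera(n); print(n,p["camera_matrix"],p["k1"],p["R"],p["t"])
    cv2.imwrite(f"pics/{n}0.png",p["color"][:,:,::-1])
    if n=="top" or n=="side":
        for l in "tray3 tray2 carton jar dip_pot cutlery_case soup_tub pepper_mill sauce_bottle sugar_bowl".split():
            print(n,l,[(round(b["conf"],2),[round(float(v),3) for v in b["xyz"]]) for b in env.boxes_of(l,p)])
E
```

```text
pics
{'t': 0.0, 'joints': array([-0.91280408,  0.50184187, -0.42677115,  1.55144774,  0.2208071 ,
        1.13830849, -0.21028042]), 'qd': array([-0.00085442, -0.00198342, -0.00039768,  0.00158027, -0.00028102,
        0.00070278, -0.00011761]), 'joint_efforts': array([ 4.74466033e-04, -5.66612613e+01, -5.81623122e+00, -2.79117286e+01,
       -6.86028320e-02,  3.04470293e-02,  1.77328207e-04]), 'eef_pos': array([0.24977415, 0.59930234, 0.21168131]), 'ee_rot': array([-3.13964402e+00, -4.74741209e-05,  2.74685974e+00]), 'wrist_force': array([ 0.65157323,  0.29334755, -0.94662941]), 'torque': array([ 0.00689695, -0.03946966,  0.05299596]), 'width': 1.0007600709034228}
top [[367.19697362   0.         318.08573424]
 [  0.         367.19697362 202.36890956]
 [  0.           0.           1.        ]] -0.059626752094727925 [[ 0.01211574 -0.99986135 -0.01142296]
 [-0.999208   -0.01167322 -0.03804101]
 [ 0.03790239  0.01187481 -0.99921089]] [0.00779802 0.52391432 0.96768606]
top tray3 [(0.93, [0.506, -0.349, 0.011]), (0.81, [0.517, 0.337, 0.016])]
top tray2 [(0.93, [0.506, -0.349, 0.011]), (0.
[... 986 characters left out ...]
35])]
side tray2 [(0.9, [0.512, 0.327, 0.015]), (0.86, [0.509, -0.352, 0.004]), (0.73, [0.728, 0.286, 0.035])]
side carton [(0.79, [0.431, -0.113, 0.054]), (0.6, [0.293, -0.188, 0.051]), (0.18, [0.767, -0.029, 0.059])]
side jar [(0.92, [0.671, -0.113, 0.051]), (0.28, [0.649, 0.122, 0.036])]
side dip_pot [(0.65, [0.649, 0.121, 0.036]), (0.38, [0.427, 0.104, 0.034])]
side cutlery_case [(0.78, [0.299, 0.234, 0.031]), (0.66, [0.43, 0.104, 0.033])]
side soup_tub [(0.92, [0.54, -0.022, 0.063])]
side pepper_mill [(0.96, [0.77, -0.033, 0.056])]
side sauce_bottle [(0.8, [0.693, -0.299, 0.086]), (0.6, [0.429, 0.105, 0.037])]
side sugar_bowl [(0.79, [0.732, 0.288, 0.037]), (0.5, [0.513, 0.324, 0.011])]
```

View pics/top0.png

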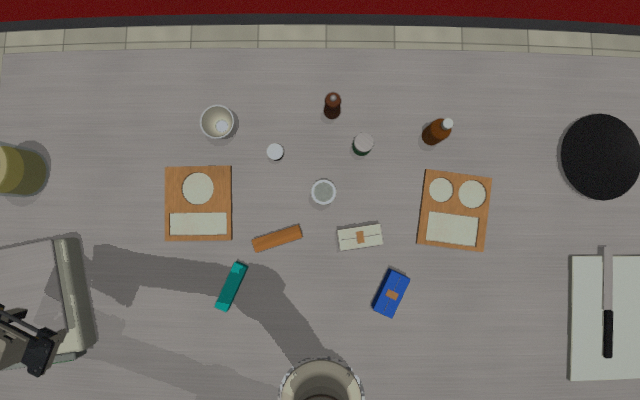

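View pics/side0.png

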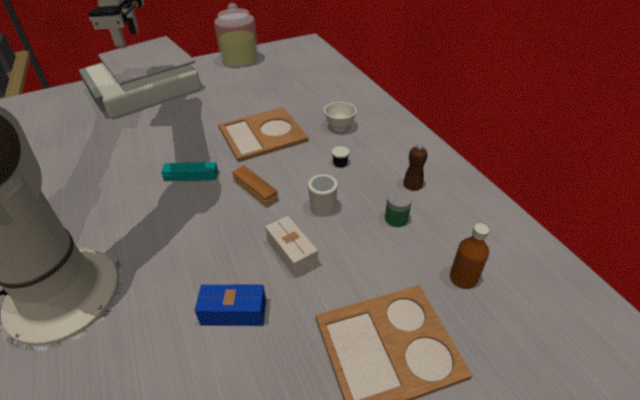

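```bash
cat > h.py <<'E'
from bench import env
import numpy as np, cv2
from scipy.optimize import minimize
from scipy.spatial.transform import Rotation as Ro
def proj(p,X):
    C=X@p["R"].T+p["t"]; s=C[:,:2]/C[:,2:]; s=s*(1+p["k1"]*(s**2).sum(1,keepdims=True))
    K=p["camera_matrix"]; return s*[K[0,0],K[1,1]]+[K[0,2],K[1,2]]
def box(a,b,h): return np.array([[i*a/2,j*b/2,k] for i in(-1,1) for j in(-1,1) for k in(0,h)])
def rings(*rz): 
    t=np.linspace(0,2*np.pi,40,endpoint=False)
    return np.vstack([np.c_[r*np.cos(t),r*np.sin(t),0*t+z] for r,z in rz])
M=dict(tray3=box(.2,.18,.014),tray2=box(.2,.18,.014),carton=box(.054,.112,.05),cutlery_case=box(.036,.13,.032),
 jar=rings((.026,0),(.0255,.064)),dip_pot=rings((.019,0),(.022,.033),(.022,.038)),soup_tub=rings((.029,0),(.032,.062),(.032,.072)))
def render(p,m,q,z0=0):
    c,s=np.cos(q[2]),np.sin(q[2]); X=m@np.array([[c,-s,0],[s,c,0],[0,0,1]]).T+[q[0],q[1],z0]
    im=np.zeros((400,640),np.uint8); h=cv2.convexHull(proj(p,X).astype(np.float32))
    cv2.fillConvexPoly(im,np.round(h*16).astype(np.int32),255,cv2.LINE_AA,4); return im/255.
def fit(views,m,q0,z0=0,yaw=True):
    def f(q):
        q=[q[0],q[1],q[2]*(10 if yaw else 0)]; e=0
        for p,mk in views:
            r=render(p,m,q,z0); e+=1-np.minimum(r,mk).sum()/np.maximum(r,mk).sum()
        return e/len(views)
    best=None
    for dy in ([-.3,0,.3] if yaw else [0]):
        x0=np.array([q0[0],q0[1],(q0[2]+dy)/10])
        r=minimize(f,x0,method="Nelder-Mead",options=dict(initial_simplex=x0+np.array([[0,0,0],[.01,0,0],[0,.01,0],[0,0,.02]]),xatol=1e-4,fatol=1e-5))
        if best is None or r.fun<best.fun: best=r
    q=best.x.copy(); q[2]*=10; return q,1-best.fun
def mask(p,l,xy,top):
    for d in env.cut_out(l,p):
        c=proj(p,np.array([[xy[0],xy[1],top/2]]))[0]
        ys,xs=np.where(d["mask"])
        if len(xs) and np.hypot(xs.mean()-c[0],ys.mean()-c[1])<12: return d["mask"].astype(float)
E
python3 - <<'E'
from h import *
G=dict(tray3=(.507,-.35,-.1),tray2=(.514,.332,0),carton=(.433,-.1,1.6),cutlery_case=(.431,.115,1.8),jar=(.672,-.1,0),dip_pot=(.653,.124,0),soup_tub=(.545,-.01,0))
T,S=env.camera("top"),env.camera("side")
for l,g in G.items():
    m=M[l]; out=[]
    vs=[(p,mask(p,l,g,m[:,2].max())) for p in(T,S)]
    yaw=l not in("jar","dip_pot","soup_tub")
    for v in ([vs[0]],[vs[1]],vs):
        if any(b is None for a,b in v): out.append(None);continue
        q,s=fit(v,m,g,yaw=yaw); out.append((np.round(q,4).tolist(),round(s,3)))
    print(l,out)
E
```

```text
tray3 [([0.5072, -0.3489, -0.1284], np.float64(0.962)), ([0.5068, -0.3508, -0.125], np.float64(0.985)), ([0.5069, -0.3504, -0.1291], np.float64(0.972))]
tray2 [([0.5196, 0.3394, 0.0312], np.float64(0.956)), ([0.5186, 0.3401, 0.0163], np.float64(0.915)), ([0.5192, 0.3397, 0.0256], np.float64(0.935))]
carton [([0.4367, -0.0929, 0.1507], np.float64(0.884)), ([0.4369, -0.0931, 3.2465], np.float64(0.908)), ([0.4365, -0.0928, 0.1156], np.float64(0.893))]
cutlery_case [([0.4288, 0.1214, 3.4755], np.float64(0.879)), ([0.4297, 0.1209, 0.2986], np.float64(0.918)), ([0.429, 0.1212, 0.3222], np.float64(0.892))]
jar [([0.6764, -0.0991, 0.0995], np.float64(0.833)), ([0.6797, -0.0979, 0.0125], np.float64(0.818)), ([0.6773, -0.0994, 0.0385], np.float64(0.824))]
dip_pot [([0.6553, 0.1274, -0.2226], np.float64(0.644)), ([0.6559, 0.1319, -0.2948], np.float64(0.849)), ([0.6554, 0.129, -0.0619], np.float64(0.744))]
soup_tub [([0.547, 0.0002, -0.1659], np.float64(0.841)), ([0.5477, 0.0016, -0.1643], np.float64(0.934)), ([0.5476, 0.0011, -0.1428], np.float64(0.886))]
```

```bash
cat >> h.py <<'E'
P=dict(tray3=(.5069,-.3504,-.127),tray2=(.5192,.3397,.026),carton=(.4366,-.093,.12),cutlery_case=(.429,.1212,.32),jar=(.6773,-.0992,0),dip_pot=(.6555,.129,0),soup_tub=(.5475,.001,0))
def tf(q,x,y): c,s=np.cos(q[2]),np.sin(q[2]); return np.array([q[0]+c*x-s*y,q[1]+s*x+c*y])
E
python3 - <<'E'
from h import *
W=dict(tray3=[box(.078,.136,0)+[-.049,0,.014],rings((.038,.014))+[.05,-.042,0],rings((.033,.014))+[.05,.043,0]],tray2=[box(.06,.156,0)+[-.055,0,.014],rings((.044,.014))+[.04,0,0]])
for n,(x0,x1,y0,y1) in dict(top=(150,510,90,270),side=(150,480,60,400)).items():
    p=env.camera(n); k=4 if n=="top" else 3; k=2.2 if n=="top" else 1.7
    im=cv2.resize(p["color"][:,:,::-1],None,fx=k,fy=k,interpolation=cv2.INTER_CUBIC)
    for l,q in P.items():
        c,s=np.cos(q[2]),np.sin(q[2]);R=np.array([[c,-s,0],[s,c,0],[0,0,1]])
        for m in [M[l]]+W.get(l,[]):
            u=cv2.convexHull((proj(p,m@R.T+[q[0],q[1],0])).astype(np.float32))
            cv2.polylines(im,[np.round((u+.5)*k).astype(np.int32)],True,(0,255,0),1)
    im=im[int(y0*k):int(y1*k),int(x0*k):int(x1*k)]; cv2.imwrite(f"pics/{n}1.png",im); print(im.shape)
E
```

```text
(396, 792, 3)
(578, 561, 3)
```

View pics/top1.png

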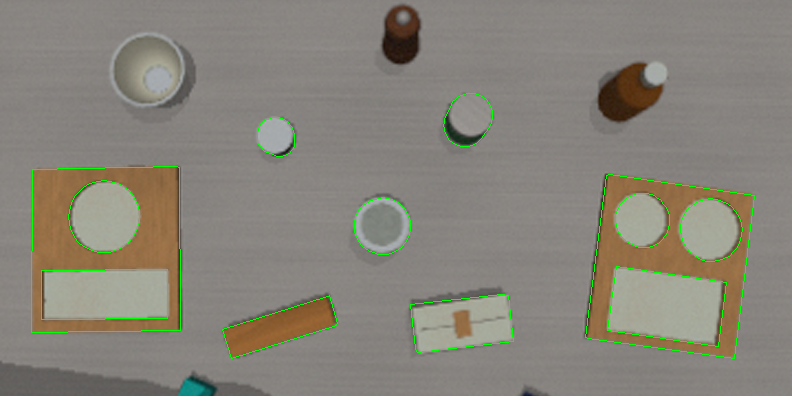

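View pics/side1.png

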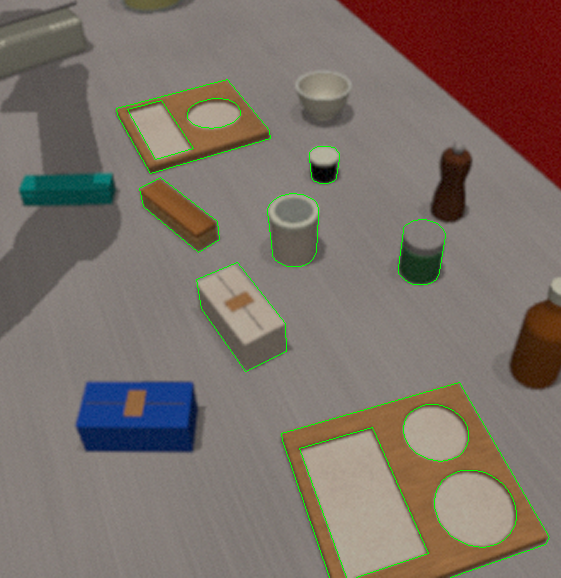

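```bash
cat >> h.py <<'E'
def plan(x,y,z,yaw,n=None,vm=3.8,wm=6.5):
    s=env.observe(); p=s["eef_pos"]; R=Ro.from_euler("xyz",s["ee_rot"]); Rg=Ro.from_euler("xyz",[np.pi,0,yaw])
    d=np.array([x,y,z])-p; w=(R.inv()*Rg).as_rotvec(degrees=True)
    need=max(np.linalg.norm(d)*100/vm,np.linalg.norm(w)/wm); n=n or max(1,int(np.ceil(need)))
    print("t",round(s["t"],2),"pos",p.round(4),"rpy",s["ee_rot"].round(4),"F",s["wrist_force"].round(1),"w",round(s["width"],3),"rows",n)
    for i in range(n):
        Ri=R*Ro.from_rotvec(w*i/n,degrees=True)
        print("  tr",(Ri.inv().apply(d)*100/n).round(2).tolist(),"turn",(w/n).round(1).tolist())
E
python3 - <<'E'
from h import *
plan(.4366,-.093,.2,.12+np.pi/2)
E
```

```text
t 2.0 pos [0.25   0.6    0.2127] rpy [-3.1415 -0.      2.7468] F [ 0.4 -0.4 -0.2] w 0.997 rows 19
  tr [-2.31, -2.99, 0.07] turn [-0.0, -0.0, 3.2]
  tr [-2.47, -2.86, 0.07] turn [-0.0, -0.0, 3.2]
  tr [-2.63, -2.71, 0.07] turn [-0.0, -0.0, 3.2]
  tr [-2.77, -2.56, 0.07] turn [-0.0, -0.0, 3.2]
  tr [-2.91, -2.41, 0.07] turn [-0.0, -0.0, 3.2]
  tr [-3.04, -2.24, 0.07] turn [-0.0, -0.0, 3.2]
  tr [-3.16, -2.07, 0.07] turn [-0.0, -0.0, 3.2]
  tr [-3.27, -1.89, 0.07] turn [-0.0, -0.0, 3.2]
  tr [-3.37, -1.7, 0.07] turn [-0.0, -0.0, 3.2]
  tr [-3.46, -1.52, 0.07] turn [-0.0, -0.0, 3.2]
  tr [-3.54, -1.32, 0.07] turn [-0.0, -0.0, 3.2]
  tr [-3.61, -1.12, 0.07] turn [-0.0, -0.0, 3.2]
  tr [-3.66, -0.92, 0.07] turn [-0.0, -0.0, 3.2]
  tr [-3.71, -0.71, 0.07] turn [-0.0, -0.0, 3.2]
  tr [-3.74, -0.51, 0.07] turn [-0.0, -0.0, 3.2]
  tr [-3.77, -0.3, 0.07] turn [-0.0, -0.0, 3.2]
  tr [-3.78, -0.09, 0.07] turn [-0.0, -0.0, 3.2]
  tr [-3.78, 0.12, 0.07] turn [-0.0, -0.0, 3.2]
  tr [-3.76, 0.33, 0.07] turn [-0.0, -0.0, 3.2]
```

drive_tool(plan=[{"translation": [-2.3, -3.0, 0], "turn": [0, 0, 3.2], "fingers": -1}, {"translation": [-2.5, -2.9, 0], "turn": [0, 0, 3.2], "fingers": -1}, {"translation": [-2.6, -2.7, 0], "turn": [0, 0, 3.2], "fingers": -1}, {"translation": [-2.8, -2.6, 0], "turn": [0, 0, 3.2], "fingers": -1}, {"translation": [-2.9, -2.4, 0], "turn": [0, 0, 3.2], "fingers": -1}], grip_force=15)

```text
t: 2.42
eef_pos: [0.2934, 0.4199, 0.2101]
ee_rot: [3.14, -0.009, 2.47]
wrist_force: [1.1, -0.4, 1.2]
width: 1.002
```

drive_tool(plan=[{"translation": [-3.0, -2.2, 0], "turn": [0, 0, 3.2], "fingers": -1}, {"translation": [-3.2, -2.1, 0], "turn": [0, 0, 3.2], "fingers": -1}, {"translation": [-3.3, -1.9, 0], "turn": [0, 0, 3.2], "fingers": -1}, {"translation": [-3.4, -1.7, 0], "turn": [0, 0, 3.2], "fingers": -1}, {"translation": [-3.5, -1.5, 0], "turn": [0, 0, 3.2], "fingers": -1}])

```text
t: 2.83
eef_pos: [0.3433, 0.2283, 0.2094]
ee_rot: [3.138, -0.01, 2.178]
wrist_force: [1.0, -0.6, -0.5]
width: 1.002
```

drive_tool(plan=[{"translation": [-3.5, -1.3, 0], "turn": [0, 0, 3.2], "fingers": -1}, {"translation": [-3.6, -1.1, 0], "turn": [0, 0, 3.2], "fingers": -1}, {"translation": [-3.7, -0.9, 0], "turn": [0, 0, 3.2], "fingers": -1}, {"translation": [-3.7, -0.7, 0], "turn": [0, 0, 3.2], "fingers": -1}, {"translation": [-3.7, -0.5, 0], "turn": [0, 0, 3.2], "fingers": -1}])

```text
t: 3.25
eef_pos: [0.3906, 0.0371, 0.2097]
ee_rot: [3.134, -0.011, 1.885]
wrist_force: [1.0, 0.6, -0.8]
width: 1.001
```

Run:
```python
from h import *
plan(.4366,-.093,.14,.12+np.pi/2)
```

```text
t 3.25 pos [0.3906 0.0371 0.2097] rpy [ 3.1341 -0.0106  1.8853] F [ 1.   0.6 -0.8] w 1.001 rows 5
  tr [-2.77, 0.06, 1.37] turn [0.1, -0.1, 2.2]
  tr [-2.77, 0.17, 1.37] turn [0.1, -0.1, 2.2]
  tr [-2.76, 0.28, 1.38] turn [0.1, -0.1, 2.2]
  tr [-2.74, 0.39, 1.38] turn [0.1, -0.1, 2.2]
  tr [-2.72, 0.5, 1.39] turn [0.1, -0.1, 2.2]
```

drive_tool(plan=[{"translation": [-2.8, 0.1, 1.4], "turn": [0.1, -0.1, 2.2], "fingers": -1}, {"translation": [-2.8, 0.2, 1.4], "turn": [0.1, -0.1, 2.2], "fingers": -1}, {"translation": [-2.8, 0.3, 1.4], "turn": [0.1, -0.1, 2.2], "fingers": -1}, {"translation": [-2.7, 0.4, 1.4], "turn": [0.1, -0.1, 2.2], "fingers": -1}, {"translation": [-2.7, 0.5, 1.4], "turn": [0.1, -0.1, 2.2], "fingers": -1}])

```text
t: 3.67
eef_pos: [0.4427, -0.1036, 0.1422]
ee_rot: [3.13, 0.0, 1.678]
wrist_force: [1.4, 0.3, 0.6]
width: 1.002
```

drive_tool(plan=[{"translation": [0, 0, 0], "turn": [0, 0, 0], "fingers": -1}])

```text
t: 3.75
eef_pos: [0.4428, -0.1088, 0.1405]
ee_rot: [3.131, 0.003, 1.67]
wrist_force: [-0.3, -0.4, 0.3]
width: 1.003
```

Run:
```python
from h import *
plan(.4366,-.093,.024,.12+np.pi/2,n=4)
p=env.camera("wrist"); cv2.imwrite("pics/w1.png",p["color"][:,:,::-1]); print(p["hand_eye"].round(3))
```

```text
t 3.75 pos [ 0.4428 -0.1088  0.1405] rpy [3.1313e+00 2.7000e-03 1.6702e+00] F [-0.3 -0.4  0.3] w 1.003 rows 4
  tr [0.42, -0.14, 2.91] turn [0.1, 0.0, -0.3]
  tr [0.41, -0.13, 2.91] turn [0.1, 0.0, -0.3]
  tr [0.41, -0.13, 2.91] turn [0.1, 0.0, -0.3]
  tr [0.41, -0.12, 2.91] turn [0.1, 0.0, -0.3]
[[ 0.    -0.953 -0.303  0.083]
 [ 1.     0.     0.001  0.   ]
 [-0.001 -0.303  0.953 -0.173]
 [ 0.     0.     0.     1.   ]]
```

View pics/w1.png

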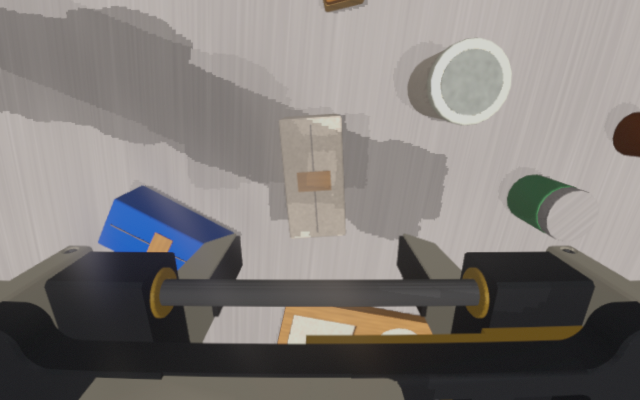

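```bash
cat >> h.py <<'E'
def wrist():
    s=env.observe(); p=env.camera("wrist"); p=dict(p)
    T=np.eye(4); T[:3,:3]=Ro.from_euler("xyz",s["ee_rot"]).as_matrix(); T[:3,3]=s["eef_pos"]
    C=np.linalg.inv(T@p["hand_eye"]); p["R"]=C[:3,:3]; p["t"]=C[:3,3]; return p
E
python3 - <<'E'
from h import *
p=wrist()
for l in("carton","soup_tub","jar"):
    m=mask(p,l,P[l],M[l][:,2].max())
    if m is not None: print(l,fit([(p,m)],M[l],P[l],yaw=l=="carton"),P[l])
plan(.4366,-.093,.024,.12+np.pi/2,n=4)
E
```

```text
carton (array([ 0.43789975, -0.0933053 ,  0.16440948]), np.float64(0.9622508400993509)) (0.4366, -0.093, 0.12)
jar (array([ 0.67837293, -0.09982724,  0.02266072]), np.float64(0.915588320006822)) (0.6773, -0.0992, 0)
t 4.0 pos [ 0.4428 -0.1022  0.1427] rpy [ 3.1292e+00 -3.0000e-04  1.6802e+00] F [-1.1 -0.2  0.3] w 0.998 rows 4
  tr [0.24, -0.17, 2.96] turn [0.2, -0.0, -0.2]
  tr [0.25, -0.16, 2.97] turn [0.2, -0.0, -0.2]
  tr [0.25, -0.15, 2.97] turn [0.2, -0.0, -0.2]
  tr [0.25, -0.14, 2.97] turn [0.2, -0.0, -0.2]
```

drive_tool(plan=[{"translation": [0.3, -0.1, 2.0], "turn": [0.2, 0, -0.6], "fingers": -1}, {"translation": [0.3, -0.1, 3.0], "turn": [0.2, 0, -0.6], "fingers": -1}, {"translation": [0.2, -0.1, 3.0], "turn": [0.2, 0, -0.6], "fingers": -1}, {"translation": [0.2, -0.1, 2.0], "turn": [0.1, 0, -0.5], "fingers": -1}, {"translation": [0, 0, 0], "turn": [0, 0, 0], "fingers": -1}])

```text
t: 4.42
eef_pos: [0.4448, -0.0853, 0.0459]
ee_rot: [3.126, 0.0, 1.735]
wrist_force: [-0.4, -0.1, -0.3]
width: 1.004
```

Run:
```python
from h import *
plan(.4373,-.093,.024,.15+np.pi/2,n=2)
```

```text
t 4.42 pos [ 0.4448 -0.0853  0.0459] rpy [3.1257e+00 3.0000e-04 1.7355e+00] F [-0.4 -0.1 -0.3] w 1.004 rows 2
  tr [-0.32, -0.45, 1.09] turn [0.5, 0.0, 0.4]
  tr [-0.32, -0.44, 1.09] turn [0.5, 0.0, 0.4]
```

drive_tool(plan=[{"translation": [-0.3, -0.5, 1.1], "turn": [0.5, 0, 0.4], "fingers": -1}, {"translation": [-0.3, -0.5, 0.8], "turn": [0.5, 0, 0.4], "fingers": -1}, {"translation": [0, 0, 0], "turn": [0, 0, 0], "fingers": -1}])

```text
t: 4.67
eef_pos: [0.4372, -0.0895, 0.0286]
ee_rot: [3.142, -0.001, 1.727]
wrist_force: [0.1, -1.0, 0.6]
width: 1.002
```

Run:
```python
from h import *
plan(.4373,-.093,.024,.15+np.pi/2,n=1)
```

```text
t 4.67 pos [ 0.4372 -0.0895  0.0286] rpy [ 3.1416e+00 -1.2000e-03  1.7270e+00] F [ 0.1 -1.   0.6] w 1.002 rows 1
  tr [-0.35, -0.04, 0.46] turn [0.0, -0.1, 0.4]
```

drive_tool(plan=[{"translation": [-0.4, 0, 0.5], "turn": [0, 0, 0.4], "fingers": -1}, {"translation": [0, 0, 0], "turn": [0, 0, 0], "fingers": 0}, {"translation": [0, 0, 0], "turn": [0, 0, 0], "fingers": 1}, {"translation": [0, 0, 0], "turn": [0, 0, 0], "fingers": 1}, {"translation": [0, 0, 0], "turn": [0, 0, 0], "fingers": 1}], grip_force=20)

```text
t: 5.08
eef_pos: [0.4415, -0.0936, 0.0272]
ee_rot: [3.134, 0.0, 1.72]
wrist_force: [0.3, 0.5, 0.3]
width: 0.758
```

drive_tool(plan=[{"translation": [0, 0, 0], "turn": [0, 0, 0], "fingers": 1}, {"translation": [0, 0, 0], "turn": [0, 0, 0], "fingers": 1}])

```text
t: 5.25
eef_pos: [0.4417, -0.0936, 0.0278]
ee_rot: [3.134, 0.0, 1.72]
wrist_force: [-1.4, 0.3, -0.3]
width: 0.617
```

drive_tool(plan=[{"translation": [0, 0, 0], "turn": [0, 0, 0], "fingers": 1}, {"translation": [0, 0, 0], "turn": [0, 0, 0], "fingers": 1}, {"translation": [0, 0, 0], "turn": [0, 0, 0], "fingers": 1}])

```text
t: 5.5
eef_pos: [0.4416, -0.0936, 0.0278]
ee_rot: [3.134, 0.0, 1.72]
wrist_force: [0.0, -0.3, 0.3]
width: 0.585
```

drive_tool(plan=[{"translation": [0, 0, -0.8], "turn": [0.2, 0, 0], "fingers": 1}, {"translation": [0, 0, -1.5], "turn": [0.2, 0, 0], "fingers": 1}, {"translation": [0, 0, -2.5], "turn": [0, 0, 0], "fingers": 1}, {"translation": [0, 0, -2.0], "turn": [0, 0, 0], "fingers": 1}, {"translation": [0, 0, 0], "turn": [0, 0, 0], "fingers": 1}])

```text
t: 5.92
eef_pos: [0.4389, -0.0933, 0.098]
ee_rot: [-3.135, -0.001, 1.72]
wrist_force: [-0.1, -0.4, -1.9]
width: 0.586
```

Run:
```python
from h import *
w=tf(P["tray3"],-.049,0); print(w)
plan(w[0],w[1],.08,P["tray3"][2]+np.pi/2,vm=3.2)
```

```text
[ 0.45829463 -0.34419371]
t 5.92 pos [ 0.4389 -0.0933  0.098 ] rpy [-3.1352e+00 -1.2000e-03  1.7196e+00] F [-0.1 -0.4 -1.9] w 0.586 rows 8
  tr [-3.14, -0.22, 0.22] turn [-0.0, -0.0, 2.0]
  tr [-3.14, -0.12, 0.22] turn [-0.0, -0.0, 2.0]
  tr [-3.15, -0.01, 0.22] turn [-0.0, -0.0, 2.0]
  tr [-3.14, 0.1, 0.22] turn [-0.0, -0.0, 2.0]
  tr [-3.14, 0.21, 0.22] turn [-0.0, -0.0, 2.0]
  tr [-3.13, 0.32, 0.22] turn [-0.0, -0.0, 2.0]
  tr [-3.12, 0.42, 0.22] turn [-0.0, -0.0, 2.0]
  tr [-3.1, 0.53, 0.22] turn [-0.0, -0.0, 2.0]
```

drive_tool(plan=[{"translation": [-2.0, -0.2, 0.1], "turn": [-0.1, 0, 2.0], "fingers": 1}, {"translation": [-3.2, -0.1, 0.1], "turn": [-0.1, 0, 2.0], "fingers": 1}, {"translation": [-3.2, 0, 0.1], "turn": [0, 0, 2.0], "fingers": 1}, {"translation": [-3.2, 0.1, 0.1], "turn": [0, 0, 2.0], "fingers": 1}, {"translation": [-3.2, 0.2, 0.1], "turn": [0, 0, 2.0], "fingers": 1}])

```text
t: 6.33
eef_pos: [0.4524, -0.2358, 0.0939]
ee_rot: [-3.141, -0.006, 1.556]
wrist_force: [0.8, 0.4, -1.4]
width: 0.588
```

drive_tool(plan=[{"translation": [-3.2, 0.3, 0.1], "turn": [0, 0, 2.0], "fingers": 1}, {"translation": [-3.1, 0.4, 0.1], "turn": [0, 0, 2.0], "fingers": 1}, {"translation": [-2.0, 0.4, 0.1], "turn": [0, 0, 1.0], "fingers": 1}, {"translation": [0, 0, 0], "turn": [0, 0, 0], "fingers": 1}])

```text
t: 6.67
eef_pos: [0.4573, -0.3311, 0.0889]
ee_rot: [-3.14, -0.001, 1.456]
wrist_force: [-0.4, -0.4, -2.1]
width: 0.582
```

Run:
```python
from h import *
w=tf(P["tray3"],-.049,0); print(w)
plan(w[0],w[1],.05,P["tray3"][2]+np.pi/2,n=3)
```

```text
[ 0.45829463 -0.34419371]
t 6.67 pos [ 0.4573 -0.3311  0.0889] rpy [-3.1400e+00 -7.0000e-04  1.4558e+00] F [-0.4 -0.4 -2.1] w 0.582 rows 3
  tr [-0.43, 0.09, 1.3] turn [-0.0, -0.0, 0.2]
  tr [-0.43, 0.09, 1.3] turn [-0.0, -0.0, 0.2]
  tr [-0.43, 0.09, 1.3] turn [-0.0, -0.0, 0.2]
```

drive_tool(plan=[{"translation": [-0.5, 0.1, 1.0], "turn": [0, 0, 0.2], "fingers": 1}, {"translation": [-0.5, 0.1, 1.5], "turn": [0, 0, 0.2], "fingers": 1}, {"translation": [-0.4, 0.1, 1.0], "turn": [0, 0, 0.2], "fingers": 1}, {"translation": [0, 0, 0], "turn": [0, 0, 0], "fingers": 1}])

```text
t: 7.0
eef_pos: [0.4575, -0.3454, 0.0497]
ee_rot: [-3.138, -0.002, 1.444]
wrist_force: [0.1, -0.1, -2.3]
width: 0.586
```

Run:
```python
from h import *
w=tf(P["tray3"],-.049,0); print(w)
plan(w[0],w[1],.0355,P["tray3"][2]+np.pi/2,n=1)
for n in("side","top"): 
    p=env.camera(n); cv2.imwrite(f"pics/{n}2.png",cv2.resize(p["color"][160:,250:570,::-1],None,fx=2,fy=2))
```

```text
[ 0.45829463 -0.34419371]
t 7.0 pos [ 0.4575 -0.3454  0.0497] rpy [-3.138e+00 -2.000e-03  1.444e+00] F [ 0.1 -0.1 -2.3] w 0.586 rows 1
  tr [0.13, 0.07, 1.42] turn [-0.2, -0.1, 0.0]
```

View pics/side2.png

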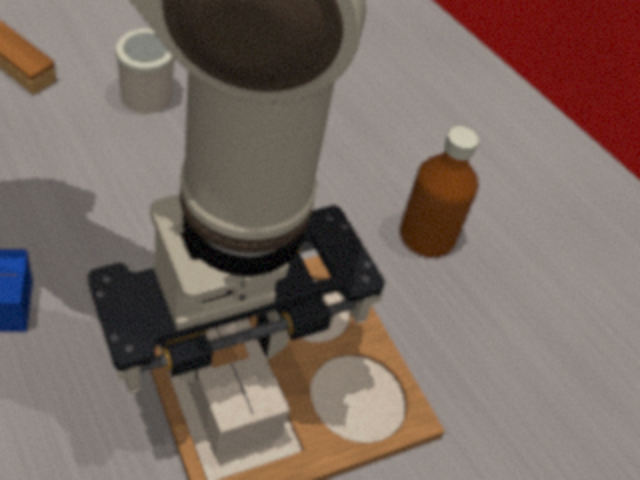

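drive_tool(plan=[{"translation": [0.1, 0.1, 0.6], "turn": [-0.2, -0.1, 0], "fingers": 1}, {"translation": [0, 0, 0.5], "turn": [0, 0, 0], "fingers": 1}, {"translation": [0, 0, 0], "turn": [0, 0, 0], "fingers": 1}])

```text
t: 7.35
eef_pos: [0.4609, -0.342, 0.0403]
ee_rot: [3.139, -0.001, 1.448]
wrist_force: [-0.1, -0.2, -1.8]
width: 0.586
```

drive_tool(plan=[{"translation": [0, 0, 0.2], "turn": [0, 0, 0], "fingers": 1}, {"translation": [0, 0, 0.1], "turn": [0, 0, 0], "fingers": 1}])

```text
t: 7.52
eef_pos: [0.4616, -0.3411, 0.0375]
ee_rot: [3.138, -0.001, 1.449]
wrist_force: [0.2, 0.1, -2.4]
width: 0.584
```

drive_tool(plan=[{"translation": [-0.3, -0.3, 0.1], "turn": [0.1, 0, 0], "fingers": 1}, {"translation": [0, 0, 0.1], "turn": [0.1, 0, 0], "fingers": 1}])

```text
t: 7.68
eef_pos: [0.4584, -0.3438, 0.0358]
ee_rot: [3.141, -0.001, 1.45]
wrist_force: [0.2, -0.2, -2.1]
width: 0.588
```

drive_tool(plan=[{"translation": [0, 0, 0.1], "turn": [0, 0, 0], "fingers": 1}, {"translation": [0, 0, 0], "turn": [0, 0, 0], "fingers": 1}])

```text
t: 7.85
eef_pos: [0.4588, -0.3439, 0.0352]
ee_rot: [3.14, -0.001, 1.45]
wrist_force: [-0.4, -0.1, -1.7]
width: 0.583
```

drive_tool(plan=[{"translation": [0, 0, 0.1], "turn": [0, 0, 0], "fingers": 1}, {"translation": [0, 0, 0.1], "turn": [0, 0, 0], "fingers": 1}])

```text
t: 8.02
eef_pos: [0.4589, -0.3441, 0.0349]
ee_rot: [3.14, -0.002, 1.45]
wrist_force: [-3.3, 3.7, 11.2]
width: 0.586
```

drive_tool(plan=[{"translation": [0, 0, 0], "turn": [0, 0, 0], "fingers": 1}])

```text
t: 8.1
eef_pos: [0.4591, -0.3442, 0.0354]
ee_rot: [3.139, -0.001, 1.45]
wrist_force: [0.6, 0.1, -1.8]
width: 0.585
```

drive_tool(plan=[{"translation": [0, 0, 0.1], "turn": [0, 0, 0], "fingers": 1}, {"translation": [0, 0, 0], "turn": [0, 0, 0], "fingers": -0.5}, {"translation": [0, 0, 0], "turn": [0, 0, 0], "fingers": -0.8}, {"translation": [0, 0, 0], "turn": [0, 0, 0], "fingers": -0.8}, {"translation": [0, 0, 0], "turn": [0, 0, 0], "fingers": -0.8}])

```text
t: 8.52
eef_pos: [0.4597, -0.3455, 0.035]
ee_rot: [3.137, 0.0, 1.449]
wrist_force: [-0.2, 0.5, -0.1]
width: 0.828
```

drive_tool(plan=[{"translation": [0, 0, -1.0], "turn": [0, 0, 0], "fingers": -0.8}, {"translation": [0, 0, -2.5], "turn": [0, 0, 0], "fingers": -1}, {"translation": [0, 0, -3.5], "turn": [0, 0, 0], "fingers": -1}, {"translation": [0, 0, -3.5], "turn": [0, 0, 0], "fingers": -1}])

```text
t: 8.85
eef_pos: [0.4536, -0.3417, 0.1361]
ee_rot: [-3.13, -0.006, 1.449]
wrist_force: [0.5, -0.5, 0.4]
width: 0.997
```

Run:
```python
from h import *
q=P["jar"]
for yw in (1.571,):
  plan(.6775,-.0995,.14,yw,vm=3.6)
p=wrist(); cv2.imwrite("pics/w2.png",p["color"][:,:,::-1])
m=mask(p,"carton",(.459,-.344),.064)
w=tf(P["tray3"],-.049,0)
if m is not None: print(fit([(p,m)],M["carton"],(*w,-.13),z0=.007),w)
```

```text
t 8.85 pos [ 0.4536 -0.3417  0.1361] rpy [-3.1298 -0.0064  1.4486] F [ 0.5 -0.5  0.4] w 0.997 rows 10
  tr [2.68, 1.93, -0.04] turn [-0.1, -0.0, -0.7]
  tr [2.65, 1.96, -0.04] turn [-0.1, -0.0, -0.7]
  tr [2.63, 1.99, -0.04] turn [-0.1, -0.0, -0.7]
  tr [2.6, 2.02, -0.04] turn [-0.1, -0.0, -0.7]
  tr [2.58, 2.06, -0.04] turn [-0.1, -0.0, -0.7]
  tr [2.55, 2.09, -0.04] turn [-0.1, -0.0, -0.7]
  tr [2.53, 2.12, -0.04] turn [-0.1, -0.0, -0.7]
  tr [2.5, 2.15, -0.04] turn [-0.1, -0.0, -0.7]
  tr [2.48, 2.18, -0.04] turn [-0.1, -0.0, -0.7]
  tr [2.45, 2.21, -0.04] turn [-0.1, -0.0, -0.7]
(array([ 0.45932496, -0.34440322, -0.11854553]), np.float64(0.9622833691736058)) [ 0.45829463 -0.34419371]
```

View pics/w2.png

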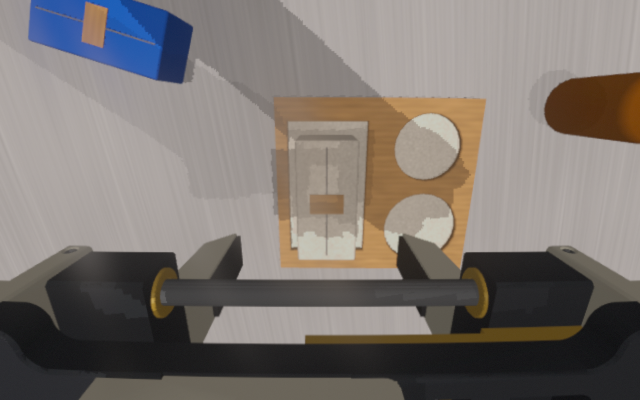

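Run:
```python
from h import *
plan(.678,-.0995,.155,.6,vm=3.6)
```

```text
t 8.95 pos [ 0.4581 -0.3451  0.1417] rpy [ 3.1413e+00 -1.0000e-03  1.4485e+00] F [-0.2 -0.3 -0.3] w 1.0 rows 10
  tr [2.71, 1.88, -0.13] turn [-0.0, -0.0, 4.9]
  tr [2.86, 1.65, -0.13] turn [-0.0, -0.0, 4.9]
  tr [2.99, 1.4, -0.13] turn [-0.0, -0.0, 4.9]
  tr [3.09, 1.14, -0.13] turn [-0.0, -0.0, 4.9]
  tr [3.18, 0.88, -0.13] turn [-0.0, -0.0, 4.9]
  tr [3.24, 0.6, -0.13] turn [-0.0, -0.0, 4.9]
  tr [3.28, 0.33, -0.13] turn [-0.0, -0.0, 4.9]
  tr [3.3, 0.05, -0.13] turn [-0.0, -0.0, 4.9]
  tr [3.29, -0.23, -0.13] turn [-0.0, -0.0, 4.9]
  tr [3.26, -0.51, -0.13] turn [-0.0, -0.0, 4.9]
```

drive_tool(plan=[{"translation": [2.7, 1.9, -0.3], "turn": [0, 0, 4.9], "fingers": -1}, {"translation": [2.9, 1.6, -0.3], "turn": [0, 0, 4.9], "fingers": -1}, {"translation": [3.0, 1.4, -0.3], "turn": [0, 0, 4.9], "fingers": -1}, {"translation": [3.1, 1.1, -0.2], "turn": [0, 0, 4.9], "fingers": -1}, {"translation": [3.2, 0.9, -0.1], "turn": [0, 0, 4.9], "fingers": -1}])

```text
t: 9.37
eef_pos: [0.5667, -0.2312, 0.1596]
ee_rot: [3.134, 0.003, 0.984]
wrist_force: [0.3, 0.0, 0.3]
width: 1.001
```

drive_tool(plan=[{"translation": [3.2, 0.6, -0.1], "turn": [0, 0, 4.9], "fingers": -1}, {"translation": [3.3, 0.3, 0], "turn": [0, 0, 4.9], "fingers": -1}, {"translation": [3.3, 0.1, 0], "turn": [0, 0, 4.9], "fingers": -1}, {"translation": [2.5, -0.2, 0], "turn": [0, 0, 4.0], "fingers": -1}, {"translation": [1.5, 0, 0], "turn": [0, 0, 2.0], "fingers": -1}])

```text
t: 9.78
eef_pos: [0.6726, -0.1223, 0.162]
ee_rot: [3.134, -0.004, 0.607]
wrist_force: [0.4, 0.0, 0.1]
width: 1.001
```

Run:
```python
from h import *
plan(.678,-.0995,.1,.6,n=3)
p=wrist(); cv2.imwrite("pics/w3.png",p["color"][:,:,::-1])
for l in("jar","soup_tub"):
    m=mask(p,l,P[l],M[l][:,2].max())
    if m is not None: print(l,fit([(p,m)],M[l],P[l],yaw=False),P[l])
```

```text
t 9.78 pos [ 0.6726 -0.1223  0.162 ] rpy [ 3.1338 -0.0041  0.6067] F [0.4 0.  0.1] w 1.001 rows 3
  tr [0.57, -0.54, 2.06] turn [0.1, -0.1, 0.1]
  tr [0.57, -0.53, 2.06] turn [0.1, -0.1, 0.1]
  tr [0.58, -0.53, 2.06] turn [0.1, -0.1, 0.1]
jar (array([ 0.67909669, -0.10039583,  0.04849237]), np.float64(0.9396826867205066)) (0.6773, -0.0992, 0)
soup_tub (array([0.54979623, 0.00087904, 0.06219454]), np.float64(0.9011348712472691)) (0.5475, 0.001, 0)
```

View pics/w3.png

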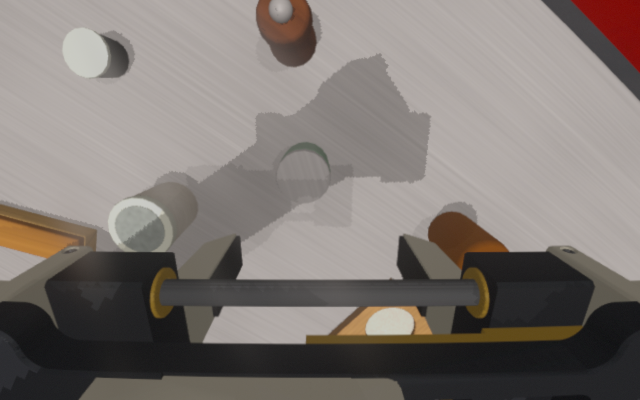

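drive_tool(plan=[{"translation": [0.6, -0.5, 2.0], "turn": [0.1, -0.1, 0.1], "fingers": -1}, {"translation": [0.6, -0.5, 2.0], "turn": [0.1, -0.1, 0.1], "fingers": -1}, {"translation": [0.5, -0.5, 2.0], "turn": [0.1, 0, 0], "fingers": -1}, {"translation": [0, 0, 0], "turn": [0, 0, 0], "fingers": -1}])

```text
t: 10.27
eef_pos: [0.675, -0.1097, 0.1022]
ee_rot: [3.134, 0.002, 0.603]
wrist_force: [-0.8, 0.7, -1.2]
width: 0.995
```

Run:
```python
from h import *
plan(.678,-.0998,.03,.6,n=3)
```

```text
t 10.27 pos [ 0.675  -0.1097  0.1022] rpy [3.1341e+00 2.2000e-03 6.0250e-01] F [-0.8  0.7 -1.2] w 0.995 rows 3
  tr [0.28, -0.23, 2.41] turn [0.1, 0.0, 0.0]
  tr [0.27, -0.23, 2.41] turn [0.1, 0.0, 0.0]
  tr [0.27, -0.22, 2.41] turn [0.1, 0.0, 0.0]
```

drive_tool(plan=[{"translation": [0.5, -0.4, 1.5], "turn": [0.2, 0, 0], "fingers": -1}, {"translation": [0.4, -0.3, 2.0], "turn": [0.1, 0, 0], "fingers": -1}, {"translation": [0.2, -0.2, 2.0], "turn": [0.1, 0, 0], "fingers": -1}, {"translation": [0, 0, 0], "turn": [0, 0, 0], "fingers": -1}])

```text
t: 10.6
eef_pos: [0.6783, -0.1024, 0.0476]
ee_rot: [3.138, 0.002, 0.597]
wrist_force: [-0.4, 1.4, -0.0]
width: 0.999
```

Run:
```python
from h import *
plan(.678,-.0998,.03,.6,n=2)
```

```text
t 10.6 pos [ 0.6783 -0.1024  0.0476] rpy [3.1377e+00 1.9000e-03 5.9690e-01] F [-0.4  1.4 -0. ] w 0.999 rows 2
  tr [0.07, -0.12, 0.88] turn [0.1, 0.1, -0.1]
  tr [0.06, -0.12, 0.88] turn [0.1, 0.1, -0.1]
```

drive_tool(plan=[{"translation": [0.1, -0.2, 0.9], "turn": [0.1, 0.1, 0], "fingers": -1}, {"translation": [0.1, -0.2, 0.9], "turn": [0.1, 0.1, 0], "fingers": -0.5}, {"translation": [0, 0, 0], "turn": [0, 0, 0], "fingers": 1}, {"translation": [0, 0, 0], "turn": [0, 0, 0], "fingers": 1}, {"translation": [0, 0, 0], "turn": [0, 0, 0], "fingers": 1}], grip_force=25)

```text
t: 11.02
eef_pos: [0.6783, -0.1017, 0.0312]
ee_rot: [3.138, -0.003, 0.594]
wrist_force: [-0.1, 0.0, -0.0]
width: 0.758
```

drive_tool(plan=[{"translation": [0, 0, 0], "turn": [0, 0, 0], "fingers": 1}, {"translation": [0, 0, 0], "turn": [0, 0, 0], "fingers": 1}, {"translation": [0, 0, 0], "turn": [0, 0, 0], "fingers": 1}, {"translation": [0, 0, 0], "turn": [0, 0, 0], "fingers": 1}])

```text
t: 11.35
eef_pos: [0.6796, -0.1019, 0.0336]
ee_rot: [3.137, -0.006, 0.594]
wrist_force: [-0.4, -0.6, -3.2]
width: 0.554
```

Run:
```python
from h import *
w=tf(P["tray3"],.05,-.042); print(w)
plan(w[0],w[1],.10,.6)
```

```text
[ 0.55117764 -0.39839469]
t 11.35 pos [ 0.6796 -0.1019  0.0336] rpy [ 3.1366 -0.0057  0.5936] F [-0.4 -0.6 -3.2] w 0.554 rows 9
  tr [-3.02, 1.94, -0.75] turn [0.0, -0.0, -0.0]
  tr [-3.02, 1.93, -0.74] turn [0.0, -0.0, -0.0]
  tr [-3.03, 1.93, -0.74] turn [0.0, -0.0, -0.0]
  tr [-3.03, 1.93, -0.74] turn [0.0, -0.0, -0.0]
  tr [-3.03, 1.93, -0.74] turn [0.0, -0.0, -0.0]
  tr [-3.03, 1.92, -0.74] turn [0.0, -0.0, -0.0]
  tr [-3.03, 1.92, -0.74] turn [0.0, -0.0, -0.0]
  tr [-3.03, 1.92, -0.74] turn [0.0, -0.0, -0.0]
  tr [-3.04, 1.92, -0.74] turn [0.0, -0.0, -0.0]
```

drive_tool(plan=[{"translation": [0, 0, -0.8], "turn": [0.2, 0.2, 0], "fingers": 1}, {"translation": [0, 0, -1.5], "turn": [0.1, 0.1, 0], "fingers": 1}, {"translation": [0, 0, -2.5], "turn": [0, 0, 0], "fingers": 1}, {"translation": [-1.5, 0.4, -2.0], "turn": [0, 0, 0], "fingers": 1}, {"translation": [-3.0, 0.8, -0.5], "turn": [0, 0, 0], "fingers": 1}])

```text
t: 11.77
eef_pos: [0.6499, -0.1293, 0.1085]
ee_rot: [-3.135, -0.012, 0.604]
wrist_force: [0.3, 0.1, -2.1]
width: 0.551
```

drive_tool(plan=[{"translation": [-3.2, 0.8, 0], "turn": [0, 0, 0], "fingers": 1}, {"translation": [-3.2, 0.8, 0], "turn": [0, 0, 0], "fingers": 1}, {"translation": [-2.4, 1.6, 0], "turn": [0, 0, 0], "fingers": 1}, {"translation": [-2.4, 2.4, 0], "turn": [0, 0, 0], "fingers": 1}, {"translation": [-2.4, 2.4, 0], "turn": [0, 0, 0], "fingers": 1}])

```text
t: 12.18
eef_pos: [0.5835, -0.273, 0.1171]
ee_rot: [-3.139, -0.022, 0.613]
wrist_force: [-0.1, -0.3, -2.4]
width: 0.553
```

Run:
```python
from h import *
w=tf(P["tray3"],.05,-.042)
plan(w[0],w[1],.10,.6)
```

```text
t 12.18 pos [ 0.5835 -0.273   0.1171] rpy [-3.1394 -0.0224  0.6129] F [-0.1 -0.3 -2.4] w 0.553 rows 4
  tr [-2.47, 2.1, 0.37] turn [-0.0, -0.3, 0.2]
  tr [-2.47, 2.11, 0.38] turn [-0.0, -0.3, 0.2]
  tr [-2.46, 2.12, 0.4] turn [-0.0, -0.3, 0.2]
  tr [-2.45, 2.12, 0.41] turn [-0.0, -0.3, 0.2]
```

drive_tool(plan=[{"translation": [-2.5, 2.1, 0.3], "turn": [0, -0.4, 0.2], "fingers": 1}, {"translation": [-2.5, 2.1, 0.3], "turn": [0, -0.4, 0.2], "fingers": 1}, {"translation": [-2.4, 2.0, 0.3], "turn": [0, -0.4, 0.2], "fingers": 1}, {"translation": [-1.5, 1.5, 0.3], "turn": [0, -0.2, 0], "fingers": 1}, {"translation": [0, 0, 0], "turn": [0, 0, 0], "fingers": 1}])

```text
t: 12.6
eef_pos: [0.5481, -0.4053, 0.1128]
ee_rot: [3.133, 0.004, 0.59]
wrist_force: [-0.6, -0.7, -3.0]
width: 0.554
```

Run:
```python
from h import *
w=tf(P["tray3"],.05,-.042)
plan(w[0],w[1],.06,.6,n=3)
```

```text
t 12.6 pos [ 0.5481 -0.4053  0.1128] rpy [3.1327 0.004  0.5901] F [-0.6 -0.7 -3. ] w 0.554 rows 3
  tr [0.22, -0.15, 1.76] turn [0.2, 0.1, -0.2]
  tr [0.22, -0.14, 1.76] turn [0.2, 0.1, -0.2]
  tr [0.22, -0.14, 1.76] turn [0.2, 0.1, -0.2]
```

drive_tool(plan=[{"translation": [0.2, -0.1, 1.5], "turn": [0.2, 0.1, -0.2], "fingers": 1}, {"translation": [0.2, -0.1, 1.8], "turn": [0.2, 0.1, -0.2], "fingers": 1}, {"translation": [0.2, -0.1, 1.5], "turn": [0.1, 0.1, 0], "fingers": 1}, {"translation": [0, 0, 0], "turn": [0, 0, 0], "fingers": 1}])

```text
t: 12.93
eef_pos: [0.5523, -0.3997, 0.0635]
ee_rot: [3.14, -0.005, 0.596]
wrist_force: [-0.7, 1.1, -2.9]
width: 0.552
```

Run:
```python
from h import *
w=tf(P["tray3"],.05,-.042); print(w)
plan(w[0],w[1],.042,.6,n=2)
p=env.camera("side"); cv2.imwrite(f"pics/side3.png",cv2.resize(p["color"][160:,250:570,::-1],None,fx=2,fy=2))
```

```text
[ 0.55117764 -0.39839469]
t 12.93 pos [ 0.5523 -0.3997  0.0635] rpy [ 3.1399 -0.0047  0.5955] F [-0.7  1.1 -2.9] w 0.552 rows 2
  tr [-0.01, -0.09, 1.08] turn [0.0, -0.1, -0.1]
  tr [-0.01, -0.09, 1.08] turn [0.0, -0.1, -0.1]
```

View pics/side3.png

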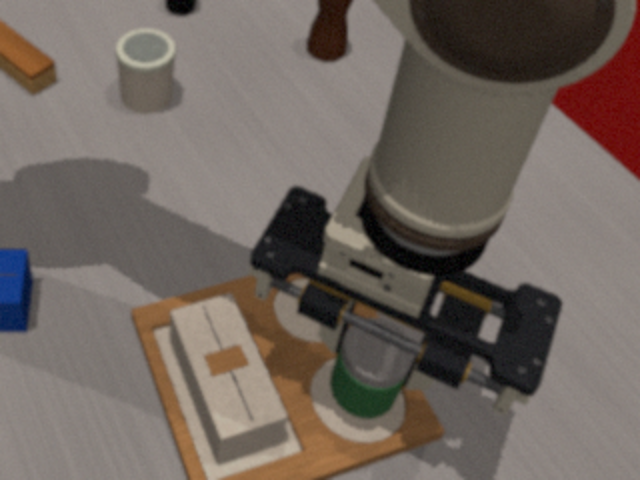

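drive_tool(plan=[{"translation": [-0.1, -0.1, 1.0], "turn": [0, -0.1, 0], "fingers": 1}, {"translation": [0, 0, 0.6], "turn": [0, -0.1, 0], "fingers": 1}, {"translation": [0, 0, 0.2], "turn": [0, 0, 0], "fingers": 1}, {"translation": [0, 0, 0.2], "turn": [0, 0, 0], "fingers": 1}])

```text
t: 13.32
eef_pos: [0.5537, -0.3952, 0.0421]
ee_rot: [3.141, -0.002, 0.602]
wrist_force: [-0.0, -0.1, -2.2]
width: 0.551
```

drive_tool(plan=[{"translation": [0, 0, 0.2], "turn": [0, 0, 0], "fingers": 1}])

```text
t: 13.4
eef_pos: [0.554, -0.3948, 0.0402]
ee_rot: [3.141, -0.002, 0.603]
wrist_force: [-5.8, 4.4, 18.4]
width: 0.551
```

drive_tool(plan=[{"translation": [-0.4, 0.1, -0.1], "turn": [0, 0, 0], "fingers": 1}, {"translation": [0, 0, 0], "turn": [0, 0, 0], "fingers": 1}])

```text
t: 13.57
eef_pos: [0.5517, -0.3983, 0.0419]
ee_rot: [3.14, -0.003, 0.603]
wrist_force: [-0.6, -1.2, -2.8]
width: 0.551
```

drive_tool(plan=[{"translation": [0, 0, 0.1], "turn": [0, 0, 0], "fingers": 1}])

```text
t: 13.65
eef_pos: [0.552, -0.3986, 0.0414]
ee_rot: [3.139, -0.003, 0.603]
wrist_force: [0.2, 0.0, -3.6]
width: 0.549
```

drive_tool(plan=[{"translation": [0, 0, 0.1], "turn": [0, 0, 0], "fingers": 1}])

```text
t: 13.73
eef_pos: [0.5521, -0.3991, 0.0406]
ee_rot: [3.138, -0.003, 0.603]
wrist_force: [-0.9, 0.2, -2.6]
width: 0.55
```

drive_tool(plan=[{"translation": [0, 0, 0.1], "turn": [0.1, 0, 0], "fingers": 1}])

```text
t: 13.82
eef_pos: [0.5522, -0.3991, 0.0402]
ee_rot: [3.14, -0.004, 0.602]
wrist_force: [-2.7, 3.4, 8.0]
width: 0.556
```

drive_tool(plan=[{"translation": [0, 0, 0.1], "turn": [0, 0, 0], "fingers": 1}])

```text
t: 13.9
eef_pos: [0.5524, -0.3991, 0.0403]
ee_rot: [3.14, -0.004, 0.602]
wrist_force: [-3.6, 2.2, 8.6]
width: 0.552
```

Seated; release. The opening is limited so the fingers stay clear of the carton.

drive_tool(plan=[{"translation": [0, 0, 0], "turn": [0, 0, 0], "fingers": -0.4}, {"translation": [0, 0, 0], "turn": [0, 0, 0], "fingers": -0.7}, {"translation": [0, 0, 0], "turn": [0, 0, 0], "fingers": -0.7}, {"translation": [0, 0, 0], "turn": [0, 0, 0], "fingers": -0.7}])

```text
t: 14.23
eef_pos: [0.5536, -0.4002, 0.0418]
ee_rot: [3.137, -0.006, 0.602]
wrist_force: [-0.3, 0.7, -0.2]
width: 0.796
```

drive_tool(plan=[{"translation": [0, 0, -1.0], "turn": [0, 0, 0], "fingers": -0.7}, {"translation": [0, 0, -2.5], "turn": [0, 0, 0], "fingers": -0.7}, {"translation": [0, 0, -3.5], "turn": [0, 0, 0], "fingers": -1}, {"translation": [0, 0, -3.5], "turn": [0, 0, 0], "fingers": -1}])

```text
t: 14.57
eef_pos: [0.5478, -0.3962, 0.1416]
ee_rot: [-3.13, 0.002, 0.602]
wrist_force: [0.7, -0.4, 0.7]
width: 0.949
```

Run:
```python
from h import *
p=wrist(); cv2.imwrite("pics/w4.png",p["color"][:,:,::-1])
w=tf(P["tray3"],.05,-.042); print(w)
m=mask(p,"jar",w,.078)
if m is not None: print(fit([(p,m)],M["jar"],(*w,0),z0=.007,yaw=False))
plan(.6555,.129,.15,.3)
```

```text
[ 0.55117764 -0.39839469]
(array([ 0.55192628, -0.39841082,  0.16150799]), np.float64(0.9389948177177627))
t 14.67 pos [ 0.5522 -0.4     0.1485] rpy [ 3.14   -0.0038  0.6016] F [-0.9 -0.3 -0.7] w 0.988 rows 15
  tr [2.56, -2.52, -0.0] turn [0.0, -0.0, 1.2]
  tr [2.51, -2.57, -0.0] turn [0.0, -0.0, 1.2]
  tr [2.46, -2.62, -0.01] turn [0.0, -0.0, 1.2]
  tr [2.41, -2.67, -0.01] turn [0.0, -0.0, 1.2]
  tr [2.35, -2.72, -0.01] turn [0.0, -0.0, 1.2]
  tr [2.3, -2.76, -0.01] turn [0.0, -0.0, 1.2]
  tr [2.24, -2.81, -0.01] turn [0.0, -0.0, 1.2]
  tr [2.19, -2.85, -0.01] turn [0.0, -0.0, 1.2]
  tr [2.13, -2.9, -0.01] turn [0.0, -0.0, 1.2]
  tr [2.07, -2.94, -0.01] turn [0.0, -0.0, 1.2]
  tr [2.01, -2.98, -0.01] turn [0.0, -0.0, 1.2]
  tr [1.95, -3.02, -0.01] turn [0.0, -0.0, 1.2]
  tr [1.89, -3.06, -0.01] turn [0.0, -0.0, 1.2]
  tr [1.83, -3.09, -0.01] turn [0.0, -0.0, 1.2]
  tr [1.76, -3.13, -0.01] turn [0.0, -0.0, 1.2]
```

View pics/w4.png

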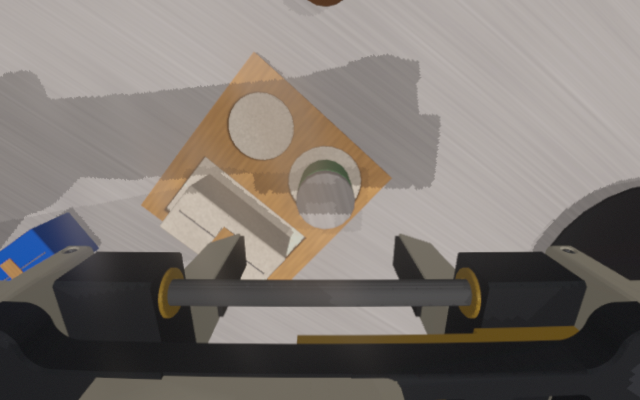

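Run:
```python
from h import *
plan(.6555,.129,.16,1.5)
```

```text
t 14.67 pos [ 0.5522 -0.4     0.1485] rpy [ 3.14   -0.0038  0.6016] F [-0.9 -0.3 -0.7] w 0.988 rows 15
  tr [2.56, -2.52, -0.07] turn [0.0, -0.0, -3.4]
  tr [2.71, -2.36, -0.07] turn [0.0, -0.0, -3.4]
  tr [2.85, -2.19, -0.07] turn [0.0, -0.0, -3.4]
  tr [2.97, -2.02, -0.07] turn [0.0, -0.0, -3.4]
  tr [3.09, -1.84, -0.07] turn [0.0, -0.0, -3.4]
  tr [3.19, -1.65, -0.07] turn [0.0, -0.0, -3.4]
  tr [3.29, -1.45, -0.07] turn [0.0, -0.0, -3.4]
  tr [3.37, -1.26, -0.07] turn [0.0, -0.0, -3.4]
  tr [3.44, -1.05, -0.07] turn [0.0, -0.0, -3.4]
  tr [3.49, -0.84, -0.07] turn [0.0, -0.0, -3.4]
  tr [3.54, -0.63, -0.07] turn [0.0, -0.0, -3.4]
  tr [3.57, -0.42, -0.07] turn [0.0, -0.0, -3.4]
  tr [3.59, -0.21, -0.07] turn [0.0, -0.0, -3.4]
  tr [3.59, 0.01, -0.08] turn [0.0, -0.0, -3.4]
  tr [3.59, 0.22, -0.08] turn [0.0, -0.0, -3.4]
```

drive_tool(plan=[{"translation": [2.5, -2.5, -0.3], "turn": [0, 0, -3.4], "fingers": -1}, {"translation": [2.7, -2.4, -0.3], "turn": [0, 0, -3.4], "fingers": -1}, {"translation": [2.8, -2.2, -0.3], "turn": [0, 0, -3.4], "fingers": -1}, {"translation": [3.0, -2.0, -0.3], "turn": [0, 0, -3.4], "fingers": -1}, {"translation": [3.1, -1.8, -0.1], "turn": [0, 0, -3.4], "fingers": -1}])

```text
t: 15.08
eef_pos: [0.5844, -0.235, 0.1678]
ee_rot: [3.125, 0.003, 0.889]
wrist_force: [0.9, -0.5, -1.0]
width: 1.0
```

drive_tool(plan=[{"translation": [3.2, -1.6, 0], "turn": [0, 0, -3.4], "fingers": -1}, {"translation": [3.3, -1.5, 0], "turn": [0, 0, -3.4], "fingers": -1}, {"translation": [3.4, -1.3, 0], "turn": [0, 0, -3.4], "fingers": -1}, {"translation": [3.4, -1.0, 0], "turn": [0, 0, -3.4], "fingers": -1}, {"translation": [3.5, -0.8, 0], "turn": [0, 0, -3.4], "fingers": -1}])

```text
t: 15.5
eef_pos: [0.6231, -0.0517, 0.1704]
ee_rot: [3.12, 0.007, 1.199]
wrist_force: [0.6, 0.4, -0.4]
width: 0.995
```

Run:
```python
from h import *
plan(.6555,.129,.15,1.5)
```

```text
t 15.5 pos [ 0.6231 -0.0517  0.1704] rpy [3.1195 0.007  1.1985] F [ 0.6  0.4 -0.4] w 0.995 rows 5
  tr [3.61, -0.72, 0.37] turn [0.2, 0.1, -3.5]
  tr [3.64, -0.5, 0.38] turn [0.2, 0.1, -3.5]
  tr [3.66, -0.28, 0.39] turn [0.2, 0.1, -3.5]
  tr [3.67, -0.05, 0.39] turn [0.2, 0.1, -3.5]
  tr [3.67, 0.17, 0.4] turn [0.2, 0.1, -3.5]
```

drive_tool(plan=[{"translation": [3.5, -0.7, 0.4], "turn": [0.3, 0.1, -3.5], "fingers": -1}, {"translation": [3.5, -0.5, 0.4], "turn": [0.3, 0.1, -3.5], "fingers": -1}, {"translation": [3.5, -0.3, 0.4], "turn": [0.3, 0.1, -3.5], "fingers": -1}, {"translation": [3.0, 0, 0.4], "turn": [0.2, 0.1, -3.5], "fingers": -1}, {"translation": [1.5, 0.2, 0.4], "turn": [0.1, 0.1, -2.0], "fingers": -1}])

```text
t: 15.92
eef_pos: [0.6523, 0.112, 0.1533]
ee_rot: [3.136, -0.004, 1.5]
wrist_force: [-0.6, 1.3, -0.6]
width: 1.004
```

Run:
```python
from h import *
p=wrist(); cv2.imwrite("pics/w5.png",p["color"][:,:,::-1])
m=mask(p,"dip_pot",P["dip_pot"],.038)
if m is not None: print(fit([(p,m)],M["dip_pot"],P["dip_pot"],yaw=False))
plan(.6555,.129,.07,1.5,n=3)
```

```text
(array([0.65712271, 0.12852249, 0.05040214]), np.float64(0.9098473405035273))
t 16.02 pos [0.6518 0.1112 0.1523] rpy [ 3.137  -0.0035  1.4989] F [ 0.2 -0.1  0.6] w 0.999 rows 3
  tr [0.59, 0.07, 2.75] turn [0.1, -0.1, -0.0]
  tr [0.59, 0.07, 2.74] turn [0.1, -0.1, -0.0]
  tr [0.6, 0.08, 2.74] turn [0.1, -0.1, -0.0]
```

View pics/w5.png

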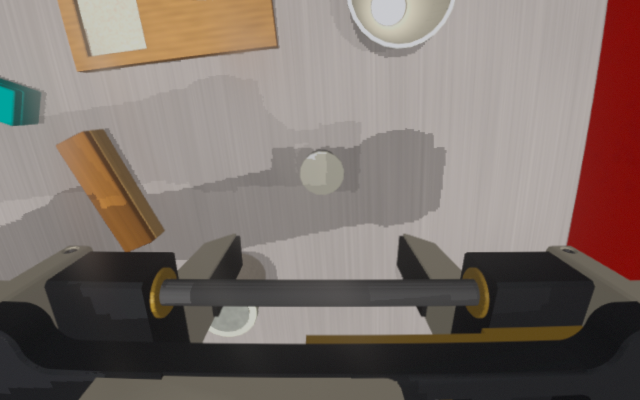

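Target (0.656, 0.1288).

drive_tool(plan=[{"translation": [0.7, 0.1, 2.5], "turn": [0.1, -0.1, 0], "fingers": -1}, {"translation": [0.7, 0.1, 3.0], "turn": [0.1, -0.1, 0], "fingers": -1}, {"translation": [0.6, 0.1, 2.5], "turn": [0.1, -0.1, 0], "fingers": -1}, {"translation": [0, 0, 0], "turn": [0, 0, 0], "fingers": -1}])

```text
t: 16.35
eef_pos: [0.6607, 0.1232, 0.0738]
ee_rot: [3.134, 0.006, 1.489]
wrist_force: [-1.3, 1.6, -0.8]
width: 0.999
```

Run:
```python
from h import *
plan(.656,.1288,.022,1.5,n=3)
```

```text
t 16.35 pos [0.6607 0.1232 0.0738] rpy [3.1341 0.0059 1.4892] F [-1.3  1.6 -0.8] w 0.999 rows 3
  tr [0.19, -0.18, 1.72] turn [0.1, 0.1, -0.2]
  tr [0.18, -0.18, 1.72] turn [0.1, 0.1, -0.2]
  tr [0.18, -0.17, 1.72] turn [0.1, 0.1, -0.2]
```

drive_tool(plan=[{"translation": [0.2, -0.3, 1.6], "turn": [0.1, 0.1, -0.2], "fingers": -1}, {"translation": [0.2, -0.2, 1.7], "turn": [0.1, 0.1, -0.2], "fingers": -1}, {"translation": [0.2, -0.2, 1.0], "turn": [0.1, 0.1, -0.2], "fingers": -1}, {"translation": [0, 0, 0], "turn": [0, 0, 0], "fingers": -1}])

```text
t: 16.68
eef_pos: [0.6565, 0.1192, 0.0327]
ee_rot: [3.137, 0.006, 1.489]
wrist_force: [0.0, 0.3, -1.1]
width: 0.996
```

Run:
```python
from h import *
plan(.656,.1288,.022,1.5,n=1)
```

```text
t 16.68 pos [0.6565 0.1192 0.0327] rpy [3.1368 0.0064 1.4895] F [ 0.   0.3 -1.1] w 0.996 rows 1
  tr [0.95, -0.13, 1.06] turn [0.3, 0.4, -0.6]
```

drive_tool(plan=[{"translation": [0.6, -0.1, 0.5], "turn": [0.2, 0.2, -0.3], "fingers": -1}, {"translation": [0.6, -0.1, 0.5], "turn": [0.2, 0.2, -0.3], "fingers": -1}, {"translation": [0, 0, 0], "turn": [0, 0, 0], "fingers": -1}])

```text
t: 16.93
eef_pos: [0.6578, 0.1285, 0.0255]
ee_rot: [3.14, -0.0, 1.496]
wrist_force: [-0.2, 1.6, 0.1]
width: 0.998
```

Run:
```python
from h import *
plan(.656,.1288,.022,1.5,n=1)
```

```text
t 16.93 pos [0.6578 0.1285 0.0255] rpy [ 3.1404e+00 -3.0000e-04  1.4959e+00] F [-0.2  1.6  0.1] w 0.998 rows 1
  tr [0.02, -0.18, 0.35] turn [0.1, -0.0, -0.2]
```

drive_tool(plan=[{"translation": [0, -0.2, 0.5], "turn": [0.1, 0, 0], "fingers": -0.5}, {"translation": [0, 0, 0.1], "turn": [0, 0, 0], "fingers": 0}, {"translation": [0, 0, 0.1], "turn": [0, 0, 0], "fingers": 1}, {"translation": [0, 0, 0], "turn": [0, 0, 0], "fingers": 1}, {"translation": [0, 0, 0], "turn": [0, 0, 0], "fingers": 1}], grip_force=15)

```text
t: 17.35
eef_pos: [0.6578, 0.1296, 0.0205]
ee_rot: [3.138, -0.002, 1.497]
wrist_force: [0.1, -0.5, 0.2]
width: 0.687
```

drive_tool(plan=[{"translation": [0, 0, 0], "turn": [0, 0, 0], "fingers": 1}, {"translation": [0, 0, 0], "turn": [0, 0, 0], "fingers": 1}, {"translation": [0, 0, 0], "turn": [0, 0, 0], "fingers": 1}])

```text
t: 17.6
eef_pos: [0.658, 0.1296, 0.0209]
ee_rot: [3.138, -0.002, 1.497]
wrist_force: [-0.5, -0.2, -0.5]
width: 0.47
```

drive_tool(plan=[{"translation": [0, 0, 0], "turn": [0, 0, 0], "fingers": 1}, {"translation": [0, 0, 0], "turn": [0, 0, 0], "fingers": 1}])

```text
t: 17.77
eef_pos: [0.6579, 0.1295, 0.0209]
ee_rot: [3.138, -0.002, 1.497]
wrist_force: [-0.1, -0.0, 0.5]
width: 0.462
```

drive_tool(plan=[{"translation": [0, 0, -0.8], "turn": [0.1, 0, 0], "fingers": 1}, {"translation": [0, 0, -1.5], "turn": [0.1, 0, 0], "fingers": 1}, {"translation": [0, 0, -2.5], "turn": [0, 0, 0], "fingers": 1}, {"translation": [0, 0, -3.0], "turn": [0, 0, 0], "fingers": 1}, {"translation": [0, 0, -1.5], "turn": [0, 0, 0], "fingers": 1}])

```text
t: 18.18
eef_pos: [0.6532, 0.1283, 0.1128]
ee_rot: [-3.13, 0.002, 1.497]
wrist_force: [0.6, -0.5, 1.9]
width: 0.469
```

Run:
```python
from h import *
w=tf(P["tray3"],.05,.043); print(w)
plan(w[0],w[1],.12,1.444)
p=env.camera("side"); cv2.imwrite(f"pics/side4.png",cv2.resize(p["color"][0:260,200:520,::-1],None,fx=2,fy=2))
```

```text
[ 0.56194365 -0.31407925]
t 18.18 pos [0.6532 0.1283 0.1128] rpy [-3.1300e+00  2.1000e-03  1.4966e+00] F [ 0.6 -0.5  1.9] w 0.469 rows 12
  tr [-3.73, -0.49, -0.05] turn [-0.1, 0.0, 0.3]
  tr [-3.73, -0.47, -0.05] turn [-0.1, 0.0, 0.3]
  tr [-3.74, -0.45, -0.05] turn [-0.1, 0.0, 0.3]
  tr [-3.74, -0.44, -0.05] turn [-0.1, 0.0, 0.3]
  tr [-3.74, -0.42, -0.05] turn [-0.1, 0.0, 0.3]
  tr [-3.74, -0.4, -0.05] turn [-0.1, 0.0, 0.3]
  tr [-3.74, -0.39, -0.05] turn [-0.1, 0.0, 0.3]
  tr [-3.75, -0.37, -0.05] turn [-0.1, 0.0, 0.3]
  tr [-3.75, -0.35, -0.06] turn [-0.1, 0.0, 0.3]
  tr [-3.75, -0.34, -0.06] turn [-0.1, 0.0, 0.3]
  tr [-3.75, -0.32, -0.06] turn [-0.1, 0.0, 0.3]
  tr [-3.75, -0.3, -0.06] turn [-0.1, 0.0, 0.3]
```

View pics/side4.png

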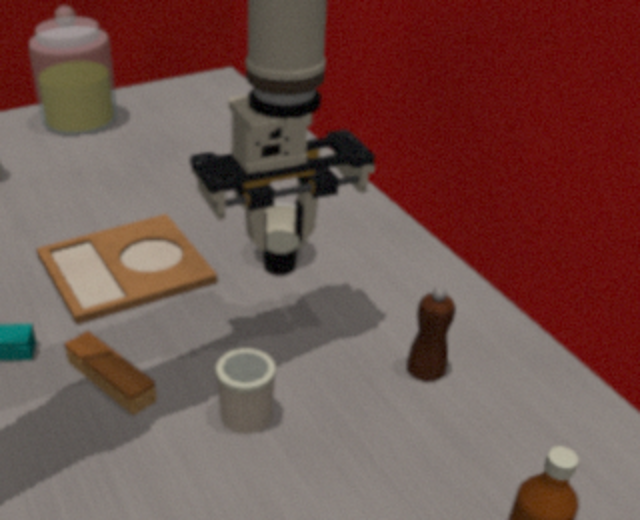

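drive_tool(plan=[{"translation": [-2.0, -0.4, 0], "turn": [-0.1, 0, 0.2], "fingers": 1}, {"translation": [-3.2, -0.5, 0], "turn": [-0.1, 0, 0.2], "fingers": 1}, {"translation": [-3.6, -0.5, 0], "turn": [-0.1, 0, 0.2], "fingers": 1}, {"translation": [-3.6, -0.5, 0], "turn": [-0.1, 0, 0.2], "fingers": 1}, {"translation": [-3.6, -0.5, 0], "turn": [-0.1, 0, 0.2], "fingers": 1}])

```text
t: 18.65
eef_pos: [0.6201, -0.0197, 0.1177]
ee_rot: [3.134, -0.009, 1.498]
wrist_force: [1.1, 0.6, -0.1]
width: 0.465
```

drive_tool(plan=[{"translation": [-3.6, -0.4, 0], "turn": [0, 0, 0.3], "fingers": 1}, {"translation": [-3.6, -0.4, 0], "turn": [0, 0, 0.3], "fingers": 1}, {"translation": [-3.6, -0.4, 0], "turn": [0, 0, 0.3], "fingers": 1}, {"translation": [-3.6, -0.4, 0], "turn": [0, 0, 0.3], "fingers": 1}, {"translation": [-3.6, -0.4, 0], "turn": [0, 0, 0.3], "fingers": 1}])

```text
t: 19.07
eef_pos: [0.5789, -0.2072, 0.115]
ee_rot: [3.136, -0.009, 1.471]
wrist_force: [0.7, 0.3, -0.7]
width: 0.464
```

Run:
```python
from h import *
w=tf(P["tray3"],.05,.043); print(w)
plan(w[0],w[1],.11,1.444)
```

```text
[ 0.56194365 -0.31407925]
t 19.07 pos [ 0.5789 -0.2072  0.115 ] rpy [ 3.1361 -0.0087  1.4709] F [ 0.7  0.3 -0.7] w 0.464 rows 3
  tr [-3.6, -0.21, 0.13] turn [0.1, -0.2, 0.5]
  tr [-3.61, -0.17, 0.14] turn [0.1, -0.2, 0.5]
  tr [-3.61, -0.14, 0.15] turn [0.1, -0.2, 0.5]
```

drive_tool(plan=[{"translation": [-3.5, -0.2, 0.1], "turn": [0.1, -0.2, 0.4], "fingers": 1}, {"translation": [-3.0, -0.2, 0.1], "turn": [0.1, -0.2, 0.4], "fingers": 1}, {"translation": [-2.0, -0.1, 0.1], "turn": [0.1, -0.1, 0.4], "fingers": 1}, {"translation": [-1.0, 0, 0.1], "turn": [0, 0, 0.2], "fingers": 1}, {"translation": [0, 0, 0], "turn": [0, 0, 0], "fingers": 1}])

```text
t: 19.48
eef_pos: [0.5525, -0.3207, 0.1094]
ee_rot: [-3.138, 0.007, 1.427]
wrist_force: [-0.8, -0.8, -0.1]
width: 0.467
```

Run:
```python
from h import *
w=tf(P["tray3"],.05,.043); print(w)
plan(w[0],w[1],.05,1.444,n=3)
```

```text
[ 0.56194365 -0.31407925]
t 19.48 pos [ 0.5525 -0.3207  0.1094] rpy [-3.1376  0.0075  1.4272] F [-0.8 -0.8 -0.1] w 0.467 rows 3
  tr [0.28, 0.29, 1.98] turn [-0.1, 0.1, -0.3]
  tr [0.27, 0.29, 1.98] turn [-0.1, 0.1, -0.3]
  tr [0.27, 0.29, 1.98] turn [-0.1, 0.1, -0.3]
```

drive_tool(plan=[{"translation": [0.3, 0.4, 1.5], "turn": [-0.1, 0.1, -0.3], "fingers": 1}, {"translation": [0.3, 0.3, 2.0], "turn": [-0.1, 0.1, -0.3], "fingers": 1}, {"translation": [0.3, 0.2, 1.6], "turn": [-0.1, 0.1, -0.3], "fingers": 1}, {"translation": [0, 0, 0], "turn": [0, 0, 0], "fingers": 1}])

```text
t: 19.82
eef_pos: [0.5639, -0.3097, 0.0574]
ee_rot: [3.138, -0.001, 1.444]
wrist_force: [0.1, 1.8, -1.3]
width: 0.464
```

Run:
```python
from h import *
w=tf(P["tray3"],.05,.043); print(w)
plan(w[0],w[1],.032,1.444,n=2)
```

```text
[ 0.56194365 -0.31407925]
t 19.82 pos [ 0.5639 -0.3097  0.0574] rpy [ 3.1381e+00 -7.0000e-04  1.4444e+00] F [ 0.1  1.8 -1.3] w 0.464 rows 2
  tr [-0.23, -0.08, 1.27] turn [0.1, -0.0, 0.0]
  tr [-0.23, -0.07, 1.27] turn [0.1, -0.0, 0.0]
```

drive_tool(plan=[{"translation": [-0.2, -0.1, 1.1], "turn": [0.1, 0, 0], "fingers": 1}, {"translation": [-0.2, -0.1, 0.9], "turn": [0.1, 0, 0], "fingers": 1}, {"translation": [0, 0, 0], "turn": [0, 0, 0], "fingers": 1}])

```text
t: 20.07
eef_pos: [0.5628, -0.3091, 0.0364]
ee_rot: [-3.141, -0.003, 1.45]
wrist_force: [-0.8, 0.3, -0.8]
width: 0.466
```

drive_tool(plan=[{"translation": [0, 0, 0.2], "turn": [0, 0, 0], "fingers": 1}])

```text
t: 20.15
eef_pos: [0.5632, -0.3088, 0.0346]
ee_rot: [-3.142, -0.003, 1.45]
wrist_force: [0.7, -0.7, -0.4]
width: 0.464
```

drive_tool(plan=[{"translation": [-0.3, -0.1, 0.2], "turn": [0, 0, 0], "fingers": 1}, {"translation": [-0.3, -0.1, 0.1], "turn": [0, 0, 0], "fingers": 1}])

```text
t: 20.32
eef_pos: [0.5611, -0.3139, 0.0318]
ee_rot: [3.141, -0.004, 1.452]
wrist_force: [-0.5, -0.2, -0.1]
width: 0.467
```

drive_tool(plan=[{"translation": [0, 0, 0.1], "turn": [0, 0, 0], "fingers": 1}, {"translation": [0, 0, 0.1], "turn": [0, 0, 0], "fingers": 1}])

```text
t: 20.48
eef_pos: [0.561, -0.3158, 0.0306]
ee_rot: [3.14, -0.002, 1.45]
wrist_force: [-0.2, 0.3, -0.2]
width: 0.464
```

drive_tool(plan=[{"translation": [0, 0, 0.1], "turn": [0, 0, 0], "fingers": 1}])

```text
t: 20.57
eef_pos: [0.5611, -0.3163, 0.0299]
ee_rot: [3.139, -0.002, 1.449]
wrist_force: [-0.2, -0.1, -0.8]
width: 0.464
```

drive_tool(plan=[{"translation": [0, 0, 0.1], "turn": [0, 0, 0], "fingers": 1}])

```text
t: 20.65
eef_pos: [0.5612, -0.3166, 0.0292]
ee_rot: [3.138, -0.002, 1.449]
wrist_force: [-0.2, -0.4, -1.0]
width: 0.467
```

drive_tool(plan=[{"translation": [0.2, 0, 0.1], "turn": [0.1, 0, 0], "fingers": 1}])

```text
t: 20.73
eef_pos: [0.5614, -0.3154, 0.0283]
ee_rot: [3.14, -0.001, 1.448]
wrist_force: [0.1, -0.2, -0.5]
width: 0.465
```

drive_tool(plan=[{"translation": [0, 0, 0.1], "turn": [0, 0, 0], "fingers": 1}])

```text
t: 20.82
eef_pos: [0.5616, -0.3148, 0.0277]
ee_rot: [3.14, -0.002, 1.448]
wrist_force: [-2.6, 3.0, 10.5]
width: 0.467
```

Contact; release with limited opening.

drive_tool(plan=[{"translation": [0, 0, 0], "turn": [0, 0, 0], "fingers": -0.2}, {"translation": [0, 0, 0], "turn": [0, 0, 0], "fingers": -0.5}, {"translation": [0, 0, 0], "turn": [0, 0, 0], "fingers": -0.5}, {"translation": [0, 0, 0], "turn": [0, 0, 0], "fingers": -0.5}])

```text
t: 21.15
eef_pos: [0.5625, -0.3142, 0.0282]
ee_rot: [3.139, -0.002, 1.449]
wrist_force: [0.2, 1.0, -0.6]
width: 0.709
```

drive_tool(plan=[{"translation": [0, 0, -1.0], "turn": [0, 0, 0], "fingers": -0.5}, {"translation": [0, 0, -2.5], "turn": [0, 0, 0], "fingers": -0.5}, {"translation": [0, 0, -3.5], "turn": [0, 0, 0], "fingers": -1}, {"translation": [0, 0, -3.5], "turn": [0, 0, 0], "fingers": -1}])

```text
t: 21.48
eef_pos: [0.5558, -0.3108, 0.1281]
ee_rot: [-3.127, -0.007, 1.45]
wrist_force: [-0.2, 0.5, -0.4]
width: 0.85
```

Run:
```python
from h import *
p=wrist(); cv2.imwrite("pics/w6.png",p["color"][:,:,::-1])
for l,w in (("dip_pot",tf(P["tray3"],.05,.043)),("jar",tf(P["tray3"],.05,-.042))):
  m=mask(p,l,w,M[l][:,2].max()+.014)
  if m is not None: print(l,w,fit([(p,m)],M[l],(*w,0),z0=.007,yaw=False))
plan(.5485,.001,.15,1.571)
```

```text
dip_pot [ 0.56194365 -0.31407925] (array([ 0.56184427, -0.31524706,  0.11192601]), np.float64(0.9088698565880966))
jar [ 0.55117764 -0.39839469] (array([ 0.55235933, -0.39905887,  0.09765075]), np.float64(0.5211389536143507))
t 21.63 pos [ 0.5595 -0.3128  0.1318] rpy [-3.1366 -0.0042  1.4495] F [-0.4  0.2 -0.4] w 0.969 rows 9
  tr [3.45, -0.54, -0.18] turn [-0.0, -0.0, -0.8]
  tr [3.45, -0.5, -0.19] turn [-0.0, -0.0, -0.8]
  tr [3.46, -0.45, -0.19] turn [-0.0, -0.0, -0.8]
  tr [3.47, -0.4, -0.19] turn [-0.0, -0.0, -0.8]
  tr [3.47, -0.36, -0.19] turn [-0.0, -0.0, -0.8]
  tr [3.48, -0.31, -0.19] turn [-0.0, -0.0, -0.8]
  tr [3.48, -0.26, -0.2] turn [-0.0, -0.0, -0.8]
  tr [3.48, -0.22, -0.2] turn [-0.0, -0.0, -0.8]
  tr [3.49, -0.17, -0.2] turn [-0.0, -0.0, -0.8]
```

View pics/w6.png

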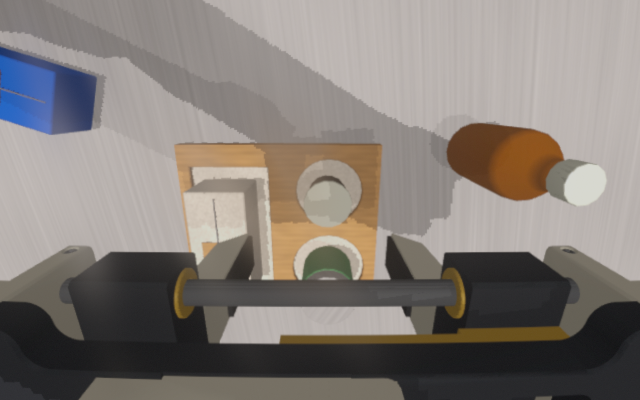

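drive_tool(plan=[{"translation": [3.0, -0.5, -0.4], "turn": [0, 0, -0.8], "fingers": -1}, {"translation": [3.4, -0.5, -0.4], "turn": [0, 0, -0.8], "fingers": -1}, {"translation": [3.5, -0.5, -0.2], "turn": [0, 0, -0.8], "fingers": -1}, {"translation": [3.5, -0.4, -0.2], "turn": [0, 0, -0.8], "fingers": -1}, {"translation": [3.5, -0.4, -0.2], "turn": [0, 0, -0.8], "fingers": -1}])

```text
t: 22.05
eef_pos: [0.548, -0.1494, 0.1446]
ee_rot: [-3.134, 0.003, 1.504]
wrist_force: [0.8, 0.5, -0.1]
width: 0.999
```

drive_tool(plan=[{"translation": [3.5, -0.3, -0.1], "turn": [0, 0, -0.8], "fingers": -1}, {"translation": [3.3, -0.3, 0], "turn": [0, 0, -0.8], "fingers": -1}, {"translation": [3.0, -0.3, 0], "turn": [0, 0, -0.8], "fingers": -1}, {"translation": [1.8, 0, 0], "turn": [0, 0, -0.8], "fingers": -1}, {"translation": [0, 0, 0], "turn": [0, 0, 0], "fingers": -1}])

```text
t: 22.47
eef_pos: [0.5394, -0.0166, 0.1423]
ee_rot: [-3.127, -0.003, 1.575]
wrist_force: [0.0, -0.0, -0.3]
width: 1.0
```

Run:
```python
from h import *
p=wrist(); cv2.imwrite("pics/w7.png",p["color"][:,:,::-1])
m=mask(p,"soup_tub",P["soup_tub"],.072)
if m is not None: print(fit([(p,m)],M["soup_tub"],P["soup_tub"],yaw=False))
plan(.5485,.001,.105,1.571,n=3)
```

```text
(array([0.54969759, 0.00163919, 0.02269436]), np.float64(0.9496225339411285))
t 22.57 pos [ 0.5395 -0.0213  0.1424] rpy [-3.1269e+00 -2.0000e-04  1.5696e+00] F [ 0.1 -1.1  0.1] w 1.002 rows 3
  tr [0.74, 0.32, 1.24] turn [-0.3, -0.0, -0.0]
  tr [0.74, 0.31, 1.24] turn [-0.3, -0.0, -0.0]
  tr [0.74, 0.31, 1.24] turn [-0.3, -0.0, -0.0]
```

View pics/w7.png

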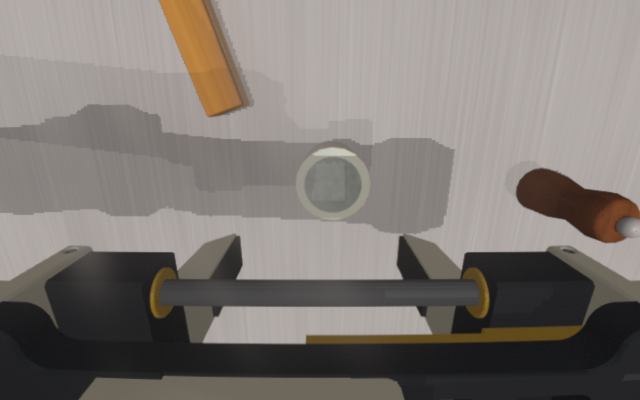

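Target (0.549, 0.0015).

drive_tool(plan=[{"translation": [0.9, 0.4, 1.0], "turn": [-0.3, 0, 0], "fingers": -1}, {"translation": [0.9, 0.4, 1.2], "turn": [-0.3, 0, 0], "fingers": -1}, {"translation": [0.8, 0.4, 1.0], "turn": [-0.3, 0, 0], "fingers": -1}, {"translation": [0, 0, 0], "turn": [0, 0, 0], "fingers": -1}])

```text
t: 22.9
eef_pos: [0.5525, -0.0018, 0.1073]
ee_rot: [3.138, 0.003, 1.557]
wrist_force: [-0.7, 0.6, 0.1]
width: 1.0
```

Run:
```python
from h import *
plan(.549,.0015,.06,1.571,n=2)
```

```text
t 22.9 pos [ 0.5525 -0.0018  0.1073] rpy [3.1382 0.0033 1.5573] F [-0.7  0.6  0.1] w 1.0 rows 2
  tr [0.17, -0.19, 2.37] turn [0.1, 0.1, -0.4]
  tr [0.17, -0.18, 2.37] turn [0.1, 0.1, -0.4]
```

drive_tool(plan=[{"translation": [0.2, -0.3, 1.2], "turn": [0.1, 0.1, -0.3], "fingers": -1}, {"translation": [0.2, -0.2, 1.5], "turn": [0.1, 0.1, -0.3], "fingers": -1}, {"translation": [0.2, -0.2, 1.5], "turn": [0.1, 0, 0], "fingers": -1}, {"translation": [0, 0, 0], "turn": [0, 0, 0], "fingers": -1}])

```text
t: 23.23
eef_pos: [0.5457, -0.0028, 0.0625]
ee_rot: [-3.139, 0.003, 1.559]
wrist_force: [-0.6, 0.5, -0.2]
width: 0.999
```

Run:
```python
from h import *
plan(.549,.0015,.034,1.571,n=2)
```

```text
t 23.23 pos [ 0.5457 -0.0028  0.0625] rpy [-3.1388  0.0032  1.5585] F [-0.6  0.5 -0.2] w 0.999 rows 2
  tr [0.22, 0.16, 1.43] turn [-0.1, 0.1, -0.4]
  tr [0.22, 0.16, 1.43] turn [-0.1, 0.1, -0.4]
```

drive_tool(plan=[{"translation": [0.3, 0.2, 1.2], "turn": [-0.1, 0.1, -0.3], "fingers": -1}, {"translation": [0.3, 0.1, 1.2], "turn": [-0.1, 0.1, -0.3], "fingers": -1}, {"translation": [0, 0, 0.2], "turn": [0, 0, 0], "fingers": -1}, {"translation": [0, 0, 0], "turn": [0, 0, 0], "fingers": -1}])

```text
t: 23.57
eef_pos: [0.5496, -0.0023, 0.0359]
ee_rot: [3.141, 0.002, 1.562]
wrist_force: [-1.0, -0.4, -0.2]
width: 1.001
```

Run:
```python
from h import *
plan(.549,.0015,.034,1.571,n=1)
```

```text
t 23.57 pos [ 0.5496 -0.0023  0.0359] rpy [3.1407e+00 2.2000e-03 1.5619e+00] F [-1.  -0.4 -0.2] w 1.001 rows 1
  tr [0.38, -0.06, 0.19] turn [0.1, 0.1, -0.5]
```

drive_tool(plan=[{"translation": [0.5, -0.1, 0.2], "turn": [0.1, 0.1, -0.4], "fingers": -1}, {"translation": [0, 0, 0.1], "turn": [0, 0, 0], "fingers": -0.5}, {"translation": [0, 0, 0], "turn": [0, 0, 0], "fingers": 1}, {"translation": [0, 0, 0], "turn": [0, 0, 0], "fingers": 1}, {"translation": [0, 0, 0], "turn": [0, 0, 0], "fingers": 1}], grip_force=30)

```text
t: 23.98
eef_pos: [0.5502, 0.0022, 0.0349]
ee_rot: [3.14, 0.001, 1.568]
wrist_force: [-0.8, -0.1, -0.1]
width: 0.762
```

drive_tool(plan=[{"translation": [0, 0, 0], "turn": [0, 0, 0], "fingers": 1}, {"translation": [0, 0, 0], "turn": [0, 0, 0], "fingers": 1}, {"translation": [0, 0, 0], "turn": [0, 0, 0], "fingers": 1}])

```text
t: 24.23
eef_pos: [0.5499, 0.0023, 0.0352]
ee_rot: [3.14, 0.001, 1.568]
wrist_force: [0.6, 0.1, -2.0]
width: 0.69
```

Run:
```python
from h import *
w=tf(P["tray2"],.04,0); print(w)
plan(w[0],w[1],.11,1.6)
```

```text
[0.55918648 0.34073988]
t 24.23 pos [0.5499 0.0023 0.0352] rpy [3.1396e+00 6.0000e-04 1.5684e+00] F [ 0.6  0.1 -2. ] w 0.69 rows 10
  tr [3.38, 0.09, -0.75] turn [0.0, 0.0, -0.2]
  tr [3.38, 0.1, -0.75] turn [0.0, 0.0, -0.2]
  tr [3.38, 0.11, -0.75] turn [0.0, 0.0, -0.2]
  tr [3.38, 0.12, -0.75] turn [0.0, 0.0, -0.2]
  tr [3.38, 0.13, -0.75] turn [0.0, 0.0, -0.2]
  tr [3.38, 0.14, -0.75] turn [0.0, 0.0, -0.2]
  tr [3.38, 0.15, -0.75] turn [0.0, 0.0, -0.2]
  tr [3.38, 0.16, -0.75] turn [0.0, 0.0, -0.2]
  tr [3.38, 0.17, -0.75] turn [0.0, 0.0, -0.2]
  tr [3.38, 0.18, -0.75] turn [0.0, 0.0, -0.2]
```

drive_tool(plan=[{"translation": [0, 0, 0], "turn": [0, 0, 0], "fingers": 1}, {"translation": [0, 0, -0.5], "turn": [0, 0, 0], "fingers": 1}, {"translation": [0, 0, -1.2], "turn": [0, 0, 0], "fingers": 1}, {"translation": [0, 0, -1.6], "turn": [0, 0, 0], "fingers": 1}, {"translation": [0, 0, -1.6], "turn": [0, 0, 0], "fingers": 1}])

```text
t: 24.65
eef_pos: [0.5453, 0.0021, 0.083]
ee_rot: [-3.133, 0.001, 1.568]
wrist_force: [0.1, 0.3, -1.7]
width: 0.685
```

drive_tool(plan=[{"translation": [0.5, 0, -1.0], "turn": [0, 0, -0.2], "fingers": 1}, {"translation": [1.2, 0.1, -0.4], "turn": [0, 0, -0.2], "fingers": 1}, {"translation": [1.8, 0.1, 0], "turn": [0, 0, -0.2], "fingers": 1}, {"translation": [2.2, 0.1, 0], "turn": [0, 0, -0.2], "fingers": 1}, {"translation": [2.4, 0.1, 0], "turn": [0, 0, -0.2], "fingers": 1}])

```text
t: 25.07
eef_pos: [0.5525, 0.081, 0.1044]
ee_rot: [3.141, 0.003, 1.576]
wrist_force: [-0.0, 0.4, -2.4]
width: 0.688
```

Run:
```python
from h import *
w=tf(P["tray2"],.04,0)
plan(w[0],w[1],.11,1.6,vm=2.6)
p=env.camera("side"); cv2.imwrite(f"pics/side5.png",cv2.resize(p["color"][0:260,200:520,::-1],None,fx=2,fy=2))
```

```text
t 25.07 pos [0.5525 0.081  0.1044] rpy [3.141  0.0033 1.5758] F [-0.   0.4 -2.4] w 0.688 rows 10
  tr [2.6, 0.08, -0.06] turn [0.0, 0.0, -0.1]
  tr [2.6, 0.09, -0.06] turn [0.0, 0.0, -0.1]
  tr [2.6, 0.09, -0.06] turn [0.0, 0.0, -0.1]
  tr [2.6, 0.1, -0.06] turn [0.0, 0.0, -0.1]
  tr [2.6, 0.11, -0.06] turn [0.0, 0.0, -0.1]
  tr [2.6, 0.11, -0.06] turn [0.0, 0.0, -0.1]
  tr [2.6, 0.12, -0.06] turn [0.0, 0.0, -0.1]
  tr [2.6, 0.12, -0.06] turn [0.0, 0.0, -0.1]
  tr [2.6, 0.13, -0.06] turn [0.0, 0.0, -0.1]
  tr [2.59, 0.14, -0.06] turn [0.0, 0.0, -0.1]
```

View pics/side5.png

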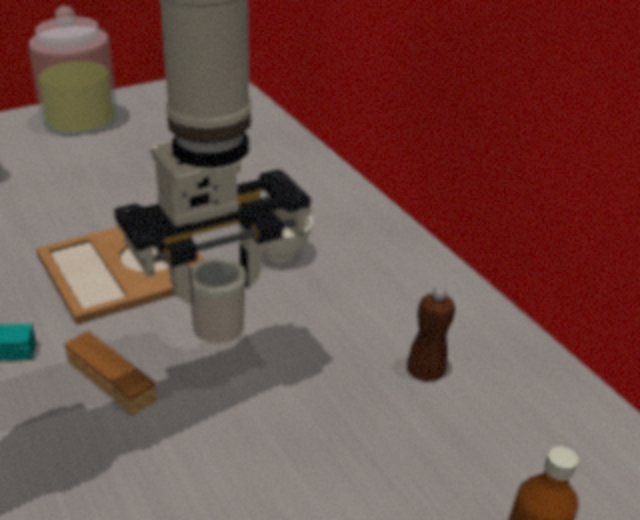

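drive_tool(plan=[{"translation": [2.6, 0.1, 0], "turn": [0, 0, -0.2], "fingers": 1}, {"translation": [2.6, 0.1, 0], "turn": [0, 0, -0.2], "fingers": 1}, {"translation": [2.6, 0.1, 0], "turn": [0, 0, -0.2], "fingers": 1}, {"translation": [2.6, 0.1, 0], "turn": [0, 0, -0.2], "fingers": 1}, {"translation": [2.6, 0.1, 0], "turn": [0, 0, -0.2], "fingers": 1}])

```text
t: 25.53
eef_pos: [0.5529, 0.2253, 0.1048]
ee_rot: [-3.141, -0.0, 1.6]
wrist_force: [0.5, 0.2, -2.4]
width: 0.688
```

drive_tool(plan=[{"translation": [2.6, 0.1, 0], "turn": [0, 0, 0], "fingers": 1}, {"translation": [2.6, 0.1, 0], "turn": [0, 0, 0], "fingers": 1}, {"translation": [2.4, 0.1, 0], "turn": [0, 0, 0], "fingers": 1}, {"translation": [1.8, 0.1, 0], "turn": [0, 0, 0], "fingers": 1}, {"translation": [1.0, 0, 0], "turn": [0, 0, 0], "fingers": 1}])

```text
t: 25.95
eef_pos: [0.547, 0.3468, 0.1044]
ee_rot: [-3.138, -0.005, 1.612]
wrist_force: [-0.4, 0.3, -1.6]
width: 0.687
```

Run:
```python
from h import *
w=tf(P["tray2"],.04,0)
plan(w[0],w[1],.07,1.6,n=4)
```

```text
t 25.95 pos [0.547  0.3468 0.1044] rpy [-3.138  -0.0053  1.612 ] F [-0.4  0.3 -1.6] w 0.687 rows 4
  tr [-0.17, 0.3, 0.86] turn [-0.1, -0.1, 0.2]
  tr [-0.17, 0.3, 0.86] turn [-0.1, -0.1, 0.2]
  tr [-0.16, 0.3, 0.86] turn [-0.1, -0.1, 0.2]
  tr [-0.16, 0.3, 0.86] turn [-0.1, -0.1, 0.2]
```

drive_tool(plan=[{"translation": [-0.2, 0.3, 0.6], "turn": [-0.1, -0.1, 0.2], "fingers": 1}, {"translation": [-0.2, 0.3, 0.9], "turn": [-0.1, -0.1, 0.2], "fingers": 1}, {"translation": [-0.2, 0.3, 0.9], "turn": [-0.1, -0.1, 0.2], "fingers": 1}, {"translation": [-0.2, 0.3, 0.9], "turn": [0, -0.1, 0.2], "fingers": 1}, {"translation": [0, 0, 0], "turn": [0, 0, 0], "fingers": 1}])

```text
t: 26.37
eef_pos: [0.5577, 0.3396, 0.0669]
ee_rot: [-3.141, 0.004, 1.601]
wrist_force: [-0.6, -0.9, -3.0]
width: 0.686
```

Run:
```python
from h import *
w=tf(P["tray2"],.04,0); print(w)
plan(w[0],w[1],.046,1.6,n=3)
p=env.camera("side"); cv2.imwrite(f"pics/side6.png",cv2.resize(p["color"][0:260,200:520,::-1],None,fx=2,fy=2))
```

```text
[0.55918648 0.34073988]
t 26.37 pos [0.5577 0.3396 0.0669] rpy [-3.1414  0.0038  1.6008] F [-0.6 -0.9 -3. ] w 0.686 rows 3
  tr [0.04, 0.05, 0.7] turn [-0.0, 0.1, 0.0]
  tr [0.04, 0.05, 0.7] turn [-0.0, 0.1, 0.0]
  tr [0.04, 0.05, 0.7] turn [-0.0, 0.1, 0.0]
```

View pics/side6.png

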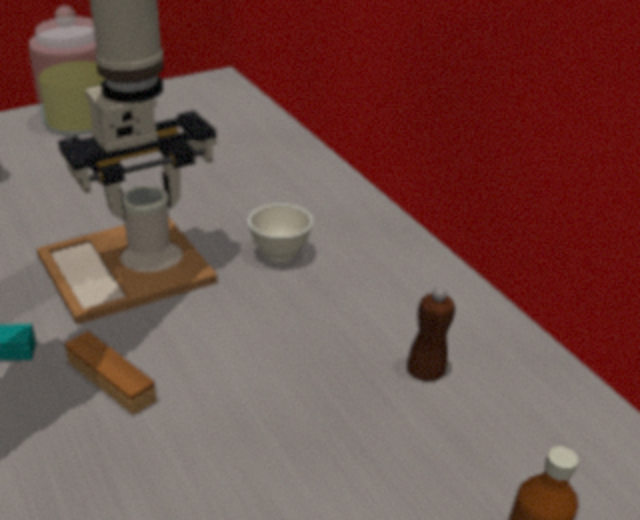

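Centred over the round well; lowering slowly (contact expected at TCP z ≈ 0.042).

drive_tool(plan=[{"translation": [0, 0.1, 0.7], "turn": [0, 0.1, 0], "fingers": 1}, {"translation": [0, 0, 0.7], "turn": [0, 0.1, 0], "fingers": 1}, {"translation": [0, 0, 0.3], "turn": [0, 0, 0], "fingers": 1}, {"translation": [0, 0, 0.1], "turn": [0, 0, 0], "fingers": 1}])

```text
t: 26.75
eef_pos: [0.5607, 0.3356, 0.0479]
ee_rot: [3.141, 0.001, 1.595]
wrist_force: [-0.5, -0.2, -2.4]
width: 0.684
```

drive_tool(plan=[{"translation": [0, 0, 0.1], "turn": [0, 0, 0], "fingers": 1}])

```text
t: 26.83
eef_pos: [0.5607, 0.3353, 0.0466]
ee_rot: [3.142, 0.001, 1.595]
wrist_force: [-0.4, -0.2, -2.1]
width: 0.688
```

drive_tool(plan=[{"translation": [0.5, -0.1, 0.1], "turn": [0, 0, 0], "fingers": 1}, {"translation": [0.1, 0, 0.1], "turn": [0, 0, 0], "fingers": 1}])

```text
t: 27.0
eef_pos: [0.5597, 0.3415, 0.0447]
ee_rot: [3.141, 0.001, 1.594]
wrist_force: [-0.6, 0.5, -3.0]
width: 0.69
```

drive_tool(plan=[{"translation": [0, 0, 0.1], "turn": [0, 0, 0], "fingers": 1}, {"translation": [0, 0, 0.1], "turn": [0, 0, 0], "fingers": 1}])

```text
t: 27.17
eef_pos: [0.5596, 0.343, 0.0431]
ee_rot: [3.14, 0.0, 1.595]
wrist_force: [-0.1, 0.3, -2.1]
width: 0.688
```

drive_tool(plan=[{"translation": [0, 0, 0.1], "turn": [0, 0, 0], "fingers": 1}])

```text
t: 27.25
eef_pos: [0.5596, 0.3434, 0.0423]
ee_rot: [3.14, -0.0, 1.596]
wrist_force: [-1.9, -0.7, 5.1]
width: 0.687
```

Contact. One small press, then release.

drive_tool(plan=[{"translation": [0, 0, 0.1], "turn": [0, 0, 0], "fingers": 1}, {"translation": [0, 0, 0], "turn": [0, 0, 0], "fingers": -0.5}, {"translation": [0, 0, 0], "turn": [0, 0, 0], "fingers": -0.9}, {"translation": [0, 0, 0], "turn": [0, 0, 0], "fingers": -0.9}, {"translation": [0, 0, 0], "turn": [0, 0, 0], "fingers": -0.9}])

```text
t: 27.67
eef_pos: [0.5613, 0.3449, 0.0443]
ee_rot: [3.136, -0.003, 1.596]
wrist_force: [0.6, 0.4, -0.7]
width: 0.916
```

drive_tool(plan=[{"translation": [0, 0, -1.0], "turn": [0, 0, 0], "fingers": -1}, {"translation": [0, 0, -2.5], "turn": [0, 0, 0], "fingers": -1}, {"translation": [0, 0, -3.5], "turn": [0, 0, 0], "fingers": -1}, {"translation": [0, 0, -3.0], "turn": [0, 0, 0], "fingers": -1}, {"translation": [0, 0, 0], "turn": [0, 0, 0], "fingers": -1}])

```text
t: 28.08
eef_pos: [0.5598, 0.3435, 0.148]
ee_rot: [3.14, -0.0, 1.596]
wrist_force: [1.8, 0.3, 0.6]
width: 0.997
```

Run:
```python
from h import *
p=wrist(); cv2.imwrite("pics/w8.png",p["color"][:,:,::-1])
w=tf(P["tray2"],.04,0); m=mask(p,"soup_tub",w,.086)
if m is not None: print(w,fit([(p,m)],M["soup_tub"],(*w,0),z0=.007,yaw=False))
plan(.429,.1212,.13,.31+np.pi/2)
```

```text
[0.55918648 0.34073988] (array([0.55945024, 0.34182707, 0.10002151]), np.float64(0.9377947404024211))
t 28.18 pos [0.5576 0.3422 0.1434] rpy [-3.1383e+00  2.9000e-03  1.5960e+00] F [-0.2 -0.1 -0.7] w 0.997 rows 7
  tr [-3.11, -1.92, 0.21] turn [-0.0, 0.0, -2.3]
  tr [-3.03, -2.04, 0.2] turn [-0.0, 0.0, -2.3]
  tr [-2.94, -2.16, 0.2] turn [-0.0, 0.0, -2.3]
  tr [-2.85, -2.28, 0.2] turn [-0.0, 0.0, -2.3]
  tr [-2.76, -2.39, 0.2] turn [-0.0, 0.0, -2.3]
  tr [-2.66, -2.5, 0.2] turn [-0.0, 0.0, -2.3]
  tr [-2.55, -2.61, 0.19] turn [-0.0, 0.0, -2.3]
```

View pics/w8.png

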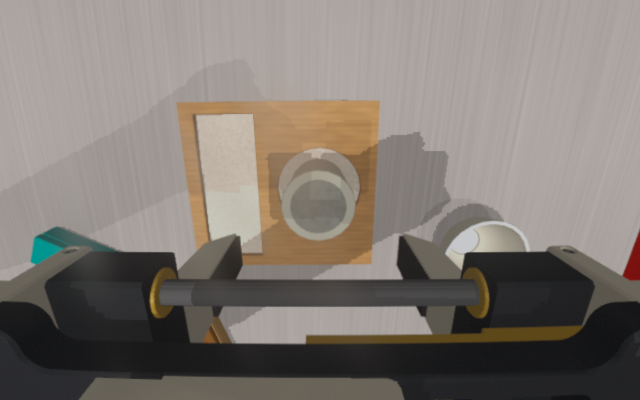

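drive_tool(plan=[{"translation": [-2.8, -1.8, 0], "turn": [0, 0, -2.3], "fingers": -1}, {"translation": [-3.0, -2.0, 0], "turn": [0, 0, -2.3], "fingers": -1}, {"translation": [-3.0, -2.2, 0.1], "turn": [0, 0, -2.3], "fingers": -1}, {"translation": [-2.9, -2.3, 0.2], "turn": [0, 0, -2.3], "fingers": -1}, {"translation": [-2.8, -2.4, 0.2], "turn": [0, 0, -2.3], "fingers": -1}])

```text
t: 28.6
eef_pos: [0.4626, 0.1888, 0.1333]
ee_rot: [-3.135, -0.001, 1.816]
wrist_force: [0.4, -0.7, 0.4]
width: 1.002
```

drive_tool(plan=[{"translation": [-2.6, -2.5, 0.2], "turn": [0, 0, -2.3], "fingers": -1}, {"translation": [-1.8, -1.8, 0.2], "turn": [0, 0, -2.0], "fingers": -1}, {"translation": [-0.8, -0.8, 0.2], "turn": [0, 0, -0.5], "fingers": -1}, {"translation": [0, 0, 0], "turn": [0, 0, 0], "fingers": -1}])

```text
t: 28.93
eef_pos: [0.4151, 0.1124, 0.1222]
ee_rot: [-3.119, 0.001, 1.899]
wrist_force: [0.3, -0.0, 0.5]
width: 0.999
```

Run:
```python
from h import *
p=wrist(); cv2.imwrite("pics/w9.png",p["color"][:,:,::-1])
m=mask(p,"cutlery_case",P["cutlery_case"],.032)
if m is not None: print(fit([(p,m)],M["cutlery_case"],P["cutlery_case"]))
plan(.429,.1212,.06,.31+np.pi/2,n=4)
```

```text
(array([0.4300598 , 0.12102366, 0.3259256 ]), np.float64(0.9398553138014976))
t 29.03 pos [0.4173 0.1152 0.1229] rpy [-3.1222e+00  5.0000e-04  1.9003e+00] F [0.1 0.5 0.3] w 1.0 rows 4
  tr [0.05, 0.36, 1.57] turn [-0.3, 0.0, 0.3]
  tr [0.05, 0.35, 1.57] turn [-0.3, 0.0, 0.3]
  tr [0.05, 0.34, 1.57] turn [-0.3, 0.0, 0.3]
  tr [0.05, 0.33, 1.57] turn [-0.3, 0.0, 0.3]
```

View pics/w9.png

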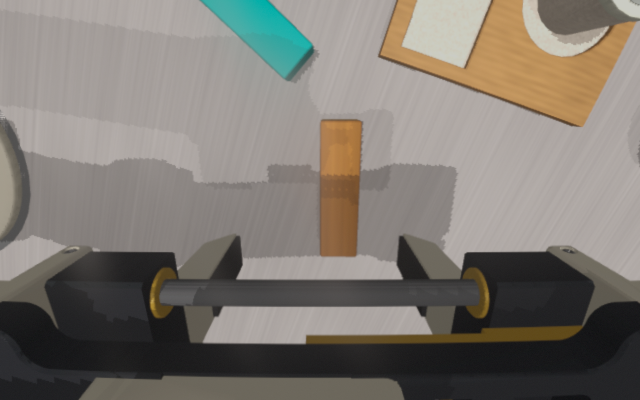

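drive_tool(plan=[{"translation": [0.1, 0.4, 1.5], "turn": [-0.3, 0, 0.1], "fingers": -1}, {"translation": [0.1, 0.4, 1.6], "turn": [-0.3, 0, 0.1], "fingers": -1}, {"translation": [0.1, 0.4, 1.6], "turn": [-0.3, 0, 0.1], "fingers": -1}, {"translation": [0.1, 0.3, 1.2], "turn": [-0.2, 0, 0.1], "fingers": -1}, {"translation": [0, 0, 0], "turn": [0, 0, 0], "fingers": -1}])

```text
t: 29.45
eef_pos: [0.4365, 0.1329, 0.0625]
ee_rot: [3.132, -0.002, 1.898]
wrist_force: [-0.7, 0.1, -0.5]
width: 0.998
```

Run:
```python
from h import *
plan(.4297,.1211,.027,1.891,n=3)
```

```text
t 29.45 pos [0.4365 0.1329 0.0625] rpy [ 3.1319e+00 -2.2000e-03  1.8980e+00] F [-0.7  0.1 -0.5] w 0.998 rows 3
  tr [-0.3, -0.35, 1.18] turn [0.2, -0.0, 0.1]
  tr [-0.3, -0.35, 1.18] turn [0.2, -0.0, 0.1]
  tr [-0.3, -0.34, 1.18] turn [0.2, -0.0, 0.1]
```

drive_tool(plan=[{"translation": [-0.4, -0.4, 1.0], "turn": [0.2, 0, 0.1], "fingers": -1}, {"translation": [-0.3, -0.3, 1.2], "turn": [0.2, 0, 0.1], "fingers": -1}, {"translation": [-0.3, -0.3, 0.8], "turn": [0.1, 0, 0.1], "fingers": -1}, {"translation": [0, 0, 0], "turn": [0, 0, 0], "fingers": -1}])

```text
t: 29.78
eef_pos: [0.4322, 0.124, 0.0307]
ee_rot: [3.14, -0.003, 1.898]
wrist_force: [-0.1, 0.2, 0.1]
width: 0.998
```

Run:
```python
from h import *
plan(.4297,.1211,.027,1.891,n=1)
```

```text
t 29.78 pos [0.4322 0.124  0.0307] rpy [ 3.1395 -0.0033  1.898 ] F [-0.1  0.2  0.1] w 0.998 rows 1
  tr [-0.19, -0.33, 0.37] turn [0.1, -0.2, 0.4]
```

drive_tool(plan=[{"translation": [-0.2, -0.4, 0.4], "turn": [0.1, -0.2, 0.4], "fingers": -0.5}, {"translation": [0, 0, 0.1], "turn": [0, 0, 0], "fingers": 0}, {"translation": [0, 0, 0], "turn": [0, 0, 0], "fingers": 1}, {"translation": [0, 0, 0], "turn": [0, 0, 0], "fingers": 1}, {"translation": [0, 0, 0], "turn": [0, 0, 0], "fingers": 1}], grip_force=20)

```text
t: 30.2
eef_pos: [0.4296, 0.1209, 0.0263]
ee_rot: [3.14, 0.0, 1.89]
wrist_force: [-0.4, 0.1, -1.0]
width: 0.687
```

drive_tool(plan=[{"translation": [0, 0, 0], "turn": [0, 0, 0], "fingers": 1}, {"translation": [0, 0, 0], "turn": [0, 0, 0], "fingers": 1}, {"translation": [0, 0, 0], "turn": [0, 0, 0], "fingers": 1}, {"translation": [0, 0, 0], "turn": [0, 0, 0], "fingers": 1}, {"translation": [0, 0, 0], "turn": [0, 0, 0], "fingers": 1}])

```text
t: 30.62
eef_pos: [0.4309, 0.1215, 0.0276]
ee_rot: [3.137, 0.0, 1.89]
wrist_force: [1.3, -1.2, -0.4]
width: 0.326
```

drive_tool(plan=[{"translation": [0, 0, 0], "turn": [0, 0, 0], "fingers": 1}])

```text
t: 30.7
eef_pos: [0.431, 0.1215, 0.0277]
ee_rot: [3.137, 0.0, 1.89]
wrist_force: [0.1, 0.1, -0.0]
width: 0.252
```

Run:
```python
from h import *
s=env.observe(); print(s["width"])
p=wrist(); cv2.imwrite("pics/w10.png",p["color"][:,:,::-1])
p=env.camera("side"); cv2.imwrite(f"pics/side7.png",cv2.resize(p["color"][60:260,150:400,::-1],None,fx=3,fy=3))
```

```text
0.25156243684114044
```

View pics/w10.png

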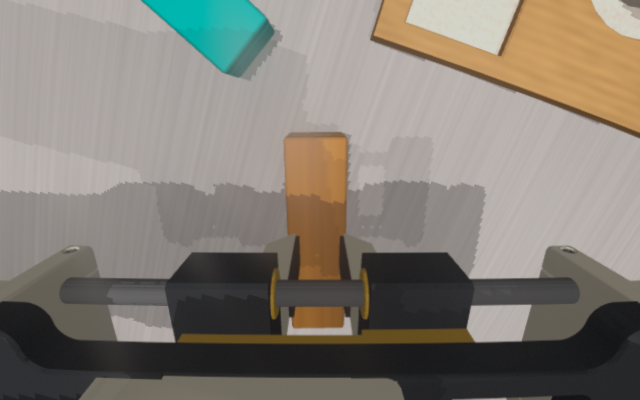

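View pics/side7.png

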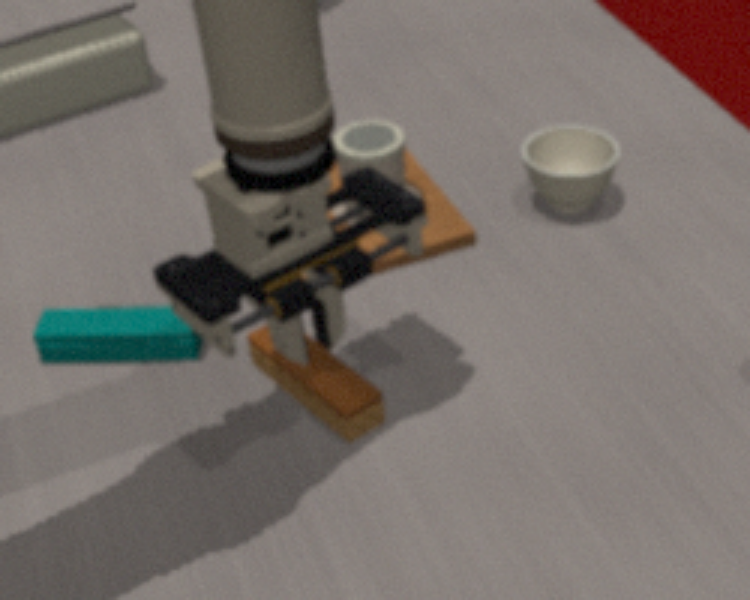

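Run:
```python
from h import *
p=wrist(); T=env.camera("top"); S=env.camera("side")
print(env.observe()["width"])
q=(.4297,.1211,.322)
im=p["color"][:,:,::-1].copy()
c,s=np.cos(q[2]),np.sin(q[2]);R=np.array([[c,-s,0],[s,c,0],[0,0,1]])
X=M["cutlery_case"]@R.T+[q[0],q[1],0]
for P_,n in((p,"w"),(S,"s"),(T,"t")):
    im=P_["color"][:,:,::-1].copy(); u=proj(P_,X); k=4 if n!="w" else 1
    im=cv2.resize(im,None,fx=k,fy=k,interpolation=cv2.INTER_CUBIC); u=(u+.5)*k
    for i in range(8):
        for j in range(i):
            if bin(i^j).count("1")==1: cv2.line(im,tuple(u[i].astype(int)),tuple(u[j].astype(int)),(0,255,0),1)
    if n!="w": c0=u.mean(0).astype(int); im=im[max(0,c0[1]-250):c0[1]+250,max(0,c0[0]-300):c0[0]+300]
    cv2.imwrite(f"pics/chk_{n}.png",im)
```

```text
0.03808927508669559
```

View pics/chk_w.png

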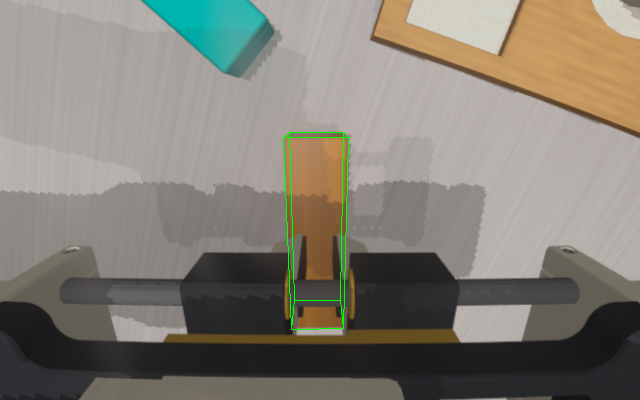

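View pics/chk_s.png

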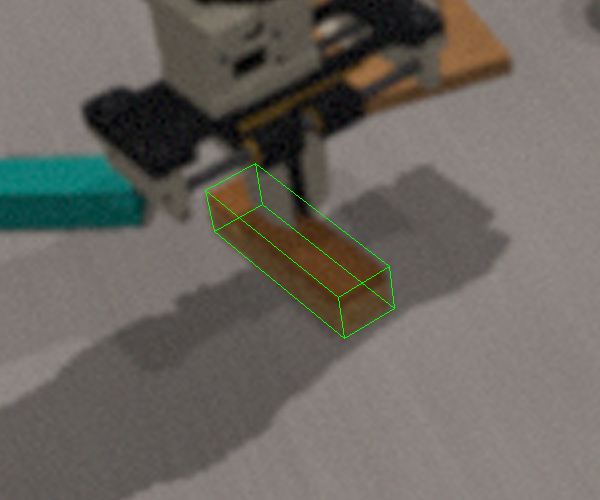

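Run:
```python
from h import *
s=env.observe(); print(s["t"],s["width"],s["eef_pos"],s["wrist_force"])
S=env.camera("side"); R=Ro.from_euler("xyz",s["ee_rot"]).as_matrix()
im=cv2.resize(S["color"][:,:,::-1],None,fx=5,fy=5,interpolation=cv2.INTER_CUBIC)
pts=np.array([s["eef_pos"]+R@np.array([0,y,z]) for z in(.011,0,-.008,-.055) for y in(-.001,-.02,.02)])
u=proj(S,pts); print(u.round(1))
for a,b in u: cv2.circle(im,(int((a+.5)*5),int((b+.5)*5)),3,(0,255,0),-1)
c=(u[0]*5).astype(int); cv2.imwrite("pics/chk2.png",im[c[1]-300:c[1]+250,c[0]-350:c[0]+350])
```

```text
30.95 0.03808927508669559 [0.43092943 0.12148144 0.02757211] [-0.67963493  0.60483861  0.44071279]
[[254.9 184.6]
 [248.3 188.3]
 [262.1 180.5]
 [254.3 181. ]
 [247.6 184.8]
 [261.6 176.9]
 [253.9 178.4]
 [247.2 182.1]
 [261.2 174.3]
 [251.2 162.3]
 [244.2 166. ]
 [258.8 158.3]]
```

View pics/chk2.png

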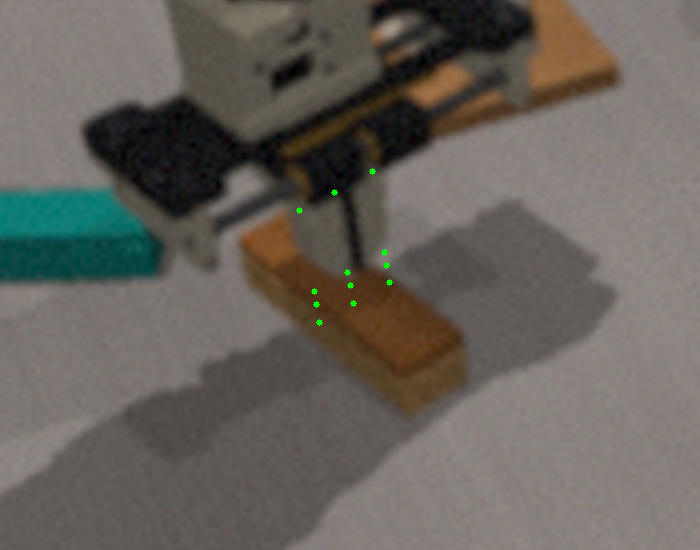

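drive_tool(plan=[{"translation": [0, 0, 0], "turn": [0, 0, 0], "fingers": -0.6}, {"translation": [0, 0, 0], "turn": [0, 0, 0], "fingers": -0.6}, {"translation": [0, 0, 0], "turn": [0, 0, 0], "fingers": -0.6}, {"translation": [0, 0, 0], "turn": [0, 0, 0], "fingers": -0.6}, {"translation": [0, 0, 0], "turn": [0, 0, 0], "fingers": -0.6}])

```text
t: 31.42
eef_pos: [0.4308, 0.1214, 0.0275]
ee_rot: [3.137, 0.0, 1.89]
wrist_force: [0.6, -0.1, 0.2]
width: 0.334
```

drive_tool(plan=[{"translation": [0, 0, 0], "turn": [0, 0, 0], "fingers": -0.6}, {"translation": [0, 0, 0], "turn": [0, 0, 0], "fingers": -0.6}, {"translation": [0, 0, 0], "turn": [0, 0, 0], "fingers": -0.6}, {"translation": [0, 0, 0], "turn": [0, 0, 0], "fingers": -0.6}, {"translation": [0, 0, 0], "turn": [0, 0, 0], "fingers": -0.6}])

```text
t: 31.83
eef_pos: [0.4308, 0.1215, 0.0275]
ee_rot: [3.137, 0.0, 1.89]
wrist_force: [0.2, 0.2, 0.9]
width: 0.696
```

Run:
```python
from h import *
T=env.camera("top"); S=env.camera("side")
cv2.imwrite("pics/t8.png",T["color"][:,:,::-1]);cv2.imwrite("pics/s8.png",cv2.resize(S["color"][100:240,150:350,::-1],None,fx=4,fy=4))
plan(.4297,.1211,.021,1.891,n=1)
```

```text
t 31.93 pos [0.4308 0.1215 0.0275] rpy [3.1372e+00 1.0000e-04 1.8899e+00] F [-0.2  0.4 -0. ] w 0.77 rows 1
  tr [0.0, -0.12, 0.65] turn [0.3, 0.0, -0.1]
```

View pics/s8.png

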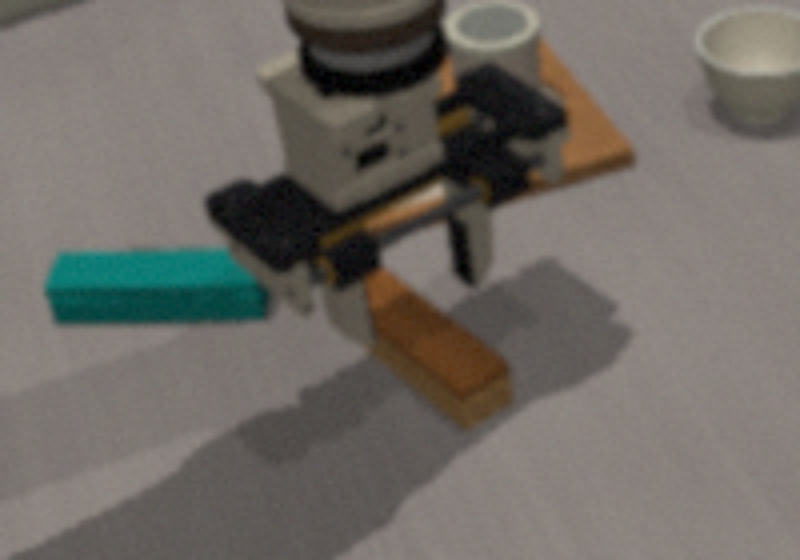

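View pics/t8.png

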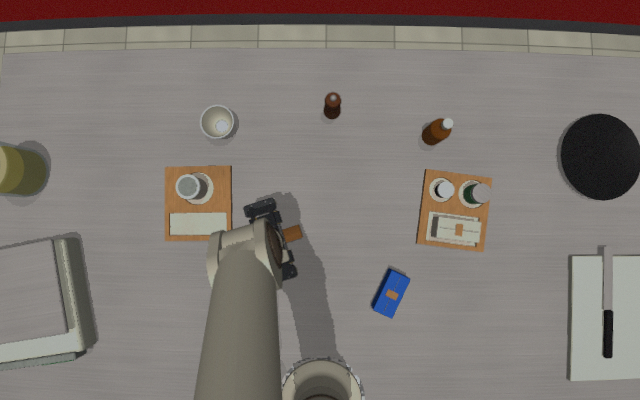

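drive_tool(plan=[{"translation": [0, -0.1, 0.7], "turn": [0.2, 0, 0], "fingers": -0.6}, {"translation": [0, 0, 0.5], "turn": [0.1, 0, 0], "fingers": -0.6}, {"translation": [0, 0, 0.1], "turn": [0, 0, 0], "fingers": 0}, {"translation": [0, 0, 0], "turn": [0, 0, 0], "fingers": 0.15}, {"translation": [0, 0, 0], "turn": [0, 0, 0], "fingers": 0.15}], grip_force=10)

```text
t: 32.35
eef_pos: [0.4296, 0.121, 0.0127]
ee_rot: [-3.14, 0.0, 1.89]
wrist_force: [0.3, -0.4, -0.2]
width: 0.632
```

drive_tool(plan=[{"translation": [0, 0, 0], "turn": [0, 0, 0], "fingers": 0.5}, {"translation": [0, 0, 0], "turn": [0, 0, 0], "fingers": 0.5}, {"translation": [0, 0, 0], "turn": [0, 0, 0], "fingers": 0.5}, {"translation": [0, 0, 0], "turn": [0, 0, 0], "fingers": 0.5}])

```text
t: 32.68
eef_pos: [0.4294, 0.121, 0.0126]
ee_rot: [-3.139, 0.0, 1.89]
wrist_force: [0.8, 0.9, -0.6]
width: 0.388
```

drive_tool(plan=[{"translation": [0, 0, 0], "turn": [0, 0, 0], "fingers": 0.5}, {"translation": [0, 0, 0], "turn": [0, 0, 0], "fingers": 0.5}])

```text
t: 32.85
eef_pos: [0.4294, 0.121, 0.0126]
ee_rot: [-3.139, 0.0, 1.89]
wrist_force: [0.3, -1.1, -1.2]
width: 0.39
```

drive_tool(plan=[{"translation": [0, 0, 0], "turn": [0, 0, 0], "fingers": 0}, {"translation": [0, 0, 0], "turn": [0, 0, 0], "fingers": 0}, {"translation": [0, 0, -0.8], "turn": [-0.1, 0, 0], "fingers": 0}, {"translation": [0, 0, 0], "turn": [0, 0, 0], "fingers": 0}])

```text
t: 33.18
eef_pos: [0.4294, 0.121, 0.0213]
ee_rot: [-3.141, 0.0, 1.89]
wrist_force: [0.7, 0.3, 0.1]
width: 0.498
```

drive_tool(plan=[{"translation": [0, 0, 0], "turn": [0, 0, 0], "fingers": 0.4}, {"translation": [0, 0, 0], "turn": [0, 0, 0], "fingers": 0.4}, {"translation": [0, 0, 0], "turn": [0, 0, 0], "fingers": 0.4}, {"translation": [0, 0, 0], "turn": [0, 0, 0], "fingers": 0.4}])

```text
t: 33.52
eef_pos: [0.4302, 0.1212, 0.0223]
ee_rot: [3.14, 0.0, 1.89]
wrist_force: [-0.4, -0.0, -0.5]
width: 0.309
```

drive_tool(plan=[{"translation": [0, 0, 0], "turn": [0, 0, 0], "fingers": -0.1}, {"translation": [0, 0, 0], "turn": [0, 0, 0], "fingers": -0.1}, {"translation": [0, 0, 0], "turn": [0, 0, 0], "fingers": -0.1}, {"translation": [0, 0, 0.5], "turn": [0, 0, 0], "fingers": -0.1}, {"translation": [0, 0, 0], "turn": [0, 0, 0], "fingers": -0.1}])

```text
t: 33.93
eef_pos: [0.4301, 0.1212, 0.0168]
ee_rot: [3.14, 0.0, 1.89]
wrist_force: [0.1, 0.5, -0.3]
width: 0.545
```

drive_tool(plan=[{"translation": [0, 0, 0], "turn": [0, 0, 0], "fingers": 0.4}, {"translation": [0, 0, 0], "turn": [0, 0, 0], "fingers": 0.4}, {"translation": [0, 0, 0], "turn": [0, 0, 0], "fingers": 0.4}, {"translation": [0, 0, 0], "turn": [0, 0, 0], "fingers": 0.4}])

```text
t: 34.27
eef_pos: [0.4297, 0.1211, 0.0162]
ee_rot: [3.141, 0.0, 1.89]
wrist_force: [-0.2, -0.2, 1.3]
width: 0.388
```

drive_tool(plan=[{"translation": [0, 0, 0], "turn": [0, 0, 0], "fingers": 0}, {"translation": [0, 0, 0], "turn": [0, 0, 0], "fingers": 0}, {"translation": [0, 0, -0.3], "turn": [0, 0, 0], "fingers": 0}, {"translation": [0, 0, 0], "turn": [0, 0, 0], "fingers": 0}])

```text
t: 34.6
eef_pos: [0.4296, 0.121, 0.0194]
ee_rot: [3.142, 0.0, 1.89]
wrist_force: [0.2, 0.4, 0.3]
width: 0.493
```

drive_tool(plan=[{"translation": [0, 0, 0], "turn": [0, 0, 0], "fingers": 0.4}, {"translation": [0, 0, 0], "turn": [0, 0, 0], "fingers": 0.4}, {"translation": [0, 0, 0], "turn": [0, 0, 0], "fingers": 0.4}, {"translation": [0, 0, 0], "turn": [0, 0, 0], "fingers": 0.4}])

```text
t: 34.93
eef_pos: [0.4299, 0.1211, 0.0198]
ee_rot: [3.141, 0.0, 1.89]
wrist_force: [0.4, -0.6, -0.0]
width: 0.305
```

drive_tool(plan=[{"translation": [0, 0, 0], "turn": [0, 0, 0], "fingers": 0}, {"translation": [0, 0, 0], "turn": [0, 0, 0], "fingers": 0}, {"translation": [0, 0, 0.1], "turn": [0, 0, 0], "fingers": 0}, {"translation": [0, 0, 0.1], "turn": [0, 0, 0], "fingers": 0}])

```text
t: 35.27
eef_pos: [0.4301, 0.1212, 0.0178]
ee_rot: [3.14, 0.0, 1.89]
wrist_force: [-0.5, 0.1, 0.0]
width: 0.492
```

drive_tool(plan=[{"translation": [0, 0, 0], "turn": [0, 0, 0], "fingers": 0.4}, {"translation": [0, 0, 0], "turn": [0, 0, 0], "fingers": 0.4}, {"translation": [0, 0, 0], "turn": [0, 0, 0], "fingers": 0.4}, {"translation": [0, 0, 0], "turn": [0, 0, 0], "fingers": 0.4}])

```text
t: 35.6
eef_pos: [0.4298, 0.1211, 0.0175]
ee_rot: [3.141, 0.0, 1.89]
wrist_force: [-1.3, 0.2, 0.5]
width: 0.377
```

drive_tool(plan=[{"translation": [0, 0, 0], "turn": [0, 0, 0], "fingers": 0.6}, {"translation": [0, 0, 0], "turn": [0, 0, 0], "fingers": 0.6}, {"translation": [0, 0, 0], "turn": [0, 0, 0], "fingers": 0.6}])

```text
t: 35.85
eef_pos: [0.4298, 0.1211, 0.0175]
ee_rot: [3.141, 0.0, 1.89]
wrist_force: [-0.6, -0.4, -0.1]
width: 0.378
```

Run:
```python
from h import *
print(env.observe()["width"])
S=env.camera("side")
cv2.imwrite("pics/s9.png",cv2.resize(S["color"][120:220,200:330,::-1],None,fx=6,fy=6,interpolation=cv2.INTER_CUBIC))
W=env.camera("wrist");cv2.imwrite("pics/w11.png",W["color"][:,:,::-1])
```

```text
0.3776208312828157
```

View pics/s9.png

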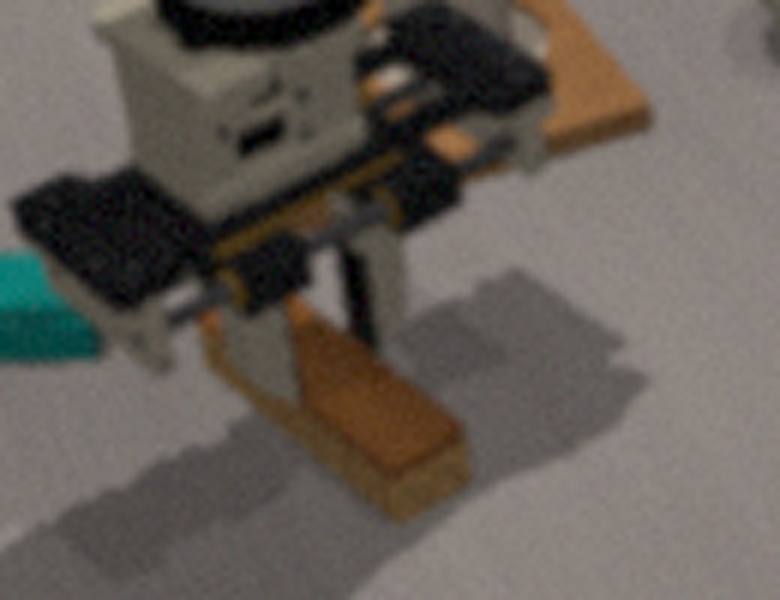

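View pics/w11.png

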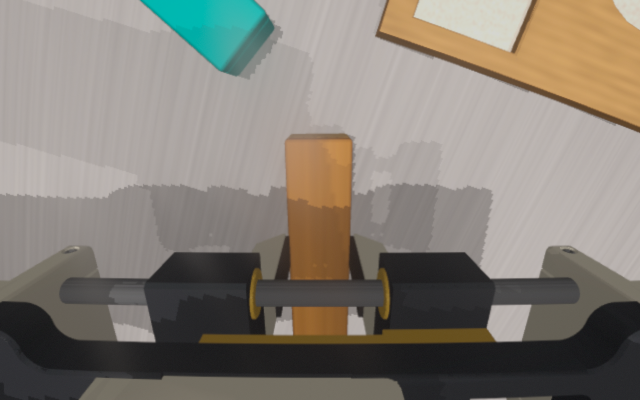

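```bash
cat >> h.py <<'E'
def plan2(x,y,z,yaw,th,n=None,vm=3.8,wm=6.5):
    s=env.observe(); p=s["eef_pos"]; R=Ro.from_euler("xyz",s["ee_rot"]); Rg=Ro.from_euler("xyz",[np.pi,0,yaw])*Ro.from_euler("y",th,degrees=True)
    d=np.array([x,y,z])-p; w=(R.inv()*Rg).as_rotvec(degrees=True)
    need=max(np.linalg.norm(d)*100/vm,np.linalg.norm(w)/wm); n=n or max(1,int(np.ceil(need)))
    print("t",round(s["t"],2),"pos",p.round(4),"d",d.round(4),"w",w.round(1),"F",s["wrist_force"].round(1),"width",round(s["width"],3),"j",s["joints"].round(2))
    for i in range(n):
        Ri=R*Ro.from_rotvec(w*i/n,degrees=True)
        print("  tr",(Ri.inv().apply(d)*100/n).round(2).tolist(),"turn",(w/n).round(1).tolist())
E
python3 - <<'E'
from h import *
print(tf((.4297,.1211,.322),0,-.05))
E
```

```text
[0.44552322 0.07366978]
```

drive_tool(plan=[{"translation": [0, 0, 0], "turn": [0, 0, 0], "fingers": -0.4}, {"translation": [0, 0, 0], "turn": [0, 0, 0], "fingers": -0.4}, {"translation": [0, 0, 0], "turn": [0, 0, 0], "fingers": -0.4}, {"translation": [0, 0, -1.2], "turn": [0, 0, 0], "fingers": -0.4}, {"translation": [-1.0, 0, -0.5], "turn": [0, 2, 0], "fingers": -0.4}])

```text
t: 36.37
eef_pos: [0.4307, 0.1151, 0.0338]
ee_rot: [-3.139, -0.036, 1.897]
wrist_force: [-0.0, 0.2, 0.3]
width: 0.68
```

Run:
```python
from h import *
plan2(.4455,.0737,.032,1.891,12,n=3)
```

```text
t 36.37 pos [0.4307 0.1151 0.0338] d [ 0.0148 -0.0414 -0.0018] w [-0.2  9.9  0.3] F [-0.   0.2  0.3] width 0.68 j [-0.3   0.4   0.02  2.18 -0.08  0.56  0.1 ]
  tr [-1.47, 0.02, 0.01] turn [-0.1, 3.3, 0.1]
  tr [-1.46, 0.03, -0.08] turn [-0.1, 3.3, 0.1]
  tr [-1.46, 0.03, -0.16] turn [-0.1, 3.3, 0.1]
```

drive_tool(plan=[{"translation": [-1.5, 0, 0], "turn": [-0.1, 3.3, 0.1], "fingers": -0.4}, {"translation": [-1.5, 0, -0.1], "turn": [-0.1, 3.3, 0.1], "fingers": -0.4}, {"translation": [-1.5, 0, -0.2], "turn": [-0.1, 3.3, 0.1], "fingers": -0.4}, {"translation": [0, 0, 0], "turn": [0, 0, 0], "fingers": -0.4}])

```text
t: 36.7
eef_pos: [0.449, 0.0705, 0.0344]
ee_rot: [3.131, -0.216, 1.896]
wrist_force: [-0.1, -0.4, -0.1]
width: 0.702
```

Run:
```python
from h import *
plan2(.4455,.0737,.018,1.891,12,n=2)
W=env.camera("wrist");cv2.imwrite("pics/w12.png",W["color"][:,:,::-1])
S=env.camera("side");cv2.imwrite("pics/s10.png",cv2.resize(S["color"][120:220,200:330,::-1],None,fx=6,fy=6,interpolation=cv2.INTER_CUBIC))
```

```text
t 36.7 pos [0.449  0.0705 0.0344] d [-0.0035  0.0032 -0.0164] w [ 0.5 -0.4  0.3] F [-0.1 -0.4 -0.1] width 0.702 j [ 0.05  0.45 -0.11  2.13 -0.28  0.63  0.51]
  tr [0.03, -0.12, 0.85] turn [0.3, -0.2, 0.1]
  tr [0.03, -0.12, 0.85] turn [0.3, -0.2, 0.1]
```

View pics/s10.png

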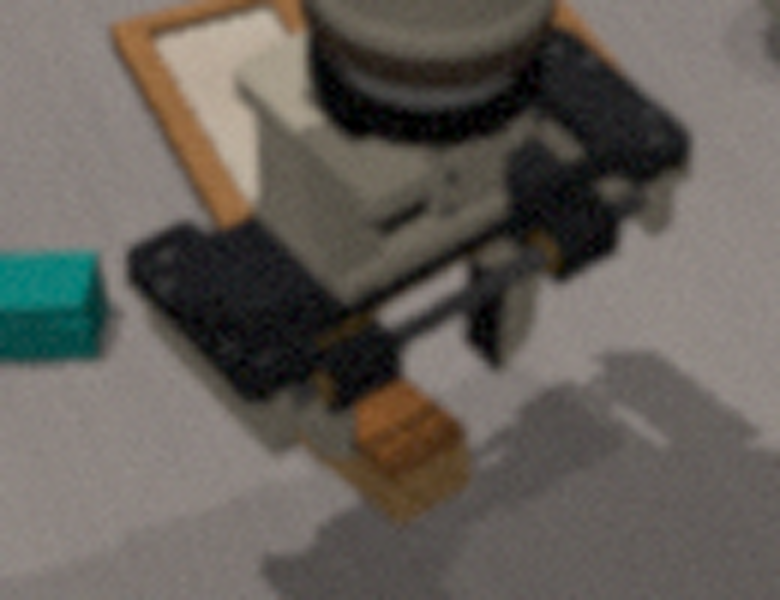

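drive_tool(plan=[{"translation": [0, -0.3, 0.6], "turn": [0.4, -0.2, 0.2], "fingers": 0.3}, {"translation": [0, 0, 0], "turn": [0, 0, 0], "fingers": 0.5}, {"translation": [0, 0, 0], "turn": [0, 0, 0], "fingers": 0.5}, {"translation": [0, 0, 0], "turn": [0, 0, 0], "fingers": 0.5}, {"translation": [0, 0, 0], "turn": [0, 0, 0], "fingers": 0.5}])

```text
t: 37.22
eef_pos: [0.4404, 0.0814, 0.0277]
ee_rot: [-3.139, -0.212, 1.908]
wrist_force: [0.2, 1.1, -0.7]
width: 0.388
```

drive_tool(plan=[{"translation": [0, 0, 0], "turn": [0, 0, 0], "fingers": 0.5}, {"translation": [0, 0, 0], "turn": [0, 0, 0], "fingers": 0.5}])

```text
t: 37.38
eef_pos: [0.4399, 0.0832, 0.0278]
ee_rot: [-3.139, -0.212, 1.912]
wrist_force: [0.5, 0.1, 0.7]
width: 0.27
```

drive_tool(plan=[{"translation": [0, 0, 0], "turn": [0, 0, 0], "fingers": -0.4}, {"translation": [0, 0, 0], "turn": [0, 0, 0], "fingers": -0.4}, {"translation": [0, 0, 0], "turn": [0, 0, 0], "fingers": -0.4}, {"translation": [0, 0, 0], "turn": [0, 0, 0], "fingers": -0.4}])

```text
t: 37.72
eef_pos: [0.44, 0.0838, 0.0281]
ee_rot: [-3.14, -0.212, 1.913]
wrist_force: [-0.5, -1.1, -0.0]
width: 0.505
```

Run:
```python
from h import *
plan2(.4455,.0737,.0165,1.891,12,n=2)
```

```text
t 37.72 pos [0.44   0.0838 0.0281] d [ 0.0055 -0.0101 -0.0116] w [-0.4 -0.1  1.3] F [-0.5 -1.1 -0. ] width 0.505 j [ 0.02  0.46 -0.11  2.14 -0.27  0.62  0.48]
  tr [-0.68, 0.09, 0.45] turn [-0.2, -0.1, 0.6]
  tr [-0.68, 0.1, 0.45] turn [-0.2, -0.1, 0.6]
```

drive_tool(plan=[{"translation": [0, 0, 0], "turn": [0, 0, 0.5], "fingers": -0.4}, {"translation": [-0.7, 0.1, 0.3], "turn": [-0.2, 0, 0.6], "fingers": -0.4}, {"translation": [-0.7, 0.1, 0.4], "turn": [-0.2, 0, 0.6], "fingers": -0.4}, {"translation": [0, 0, 0], "turn": [0, 0, 0], "fingers": -0.4}])

```text
t: 38.05
eef_pos: [0.4469, 0.0715, 0.0177]
ee_rot: [3.141, -0.211, 1.88]
wrist_force: [-0.1, -0.4, -0.9]
width: 0.7
```

Run:
```python
from h import *
plan2(.4455,.0737,.0165,1.891,12,n=1)
```

```text
t 38.05 pos [0.4469 0.0715 0.0177] d [-0.0014  0.0022 -0.0012] w [ 0.1 -0.1 -0.6] F [-0.1 -0.4 -0.9] width 0.7 j [ 0.04  0.48 -0.1   2.13 -0.28  0.6   0.49]
  tr [0.22, -0.07, 0.17] turn [0.1, -0.1, -0.6]
```

drive_tool(plan=[{"translation": [0.2, -0.1, 0.2], "turn": [0.1, -0.1, -0.6], "fingers": -0.1}, {"translation": [0, 0, 0], "turn": [0, 0, 0], "fingers": 0.1}, {"translation": [0, 0, 0], "turn": [0, 0, 0], "fingers": 0.3}, {"translation": [0, 0, 0], "turn": [0, 0, 0], "fingers": 0.6}, {"translation": [0, 0, 0], "turn": [0, 0, 0], "fingers": 0.6}], grip_force=25)

```text
t: 38.47
eef_pos: [0.4446, 0.0727, 0.015]
ee_rot: [-3.14, -0.21, 1.889]
wrist_force: [-0.5, 0.2, -0.1]
width: 0.385
```

drive_tool(plan=[{"translation": [0, 0, 0], "turn": [0, 0, 0], "fingers": 0.6}, {"translation": [0, 0, 0], "turn": [0, 0, 0], "fingers": 0.6}])

```text
t: 38.63
eef_pos: [0.4447, 0.0728, 0.0151]
ee_rot: [-3.141, -0.209, 1.89]
wrist_force: [0.0, -0.0, -0.1]
width: 0.386
```

Run:
```python
from h import *
plan2(.4447,.0728,.055,1.89,12,n=4)
```

```text
t 38.63 pos [0.4447 0.0728 0.0151] d [ 0.     -0.      0.0399] w [-0.  0. -0.] F [ 0.  -0.  -0.1] width 0.386 j [ 0.03  0.49 -0.1   2.14 -0.28  0.59  0.5 ]
  tr [0.21, -0.0, -0.98] turn [-0.0, 0.0, -0.0]
  tr [0.21, -0.0, -0.98] turn [-0.0, 0.0, -0.0]
  tr [0.21, -0.0, -0.98] turn [-0.0, 0.0, -0.0]
  tr [0.21, 0.0, -0.98] turn [-0.0, 0.0, -0.0]
```

drive_tool(plan=[{"translation": [0.1, 0, -0.5], "turn": [0, 0, 0], "fingers": 0.6}, {"translation": [0.1, 0, -0.7], "turn": [0, 0, 0], "fingers": 0.6}, {"translation": [0.2, 0, -0.8], "turn": [0, 0, 0], "fingers": 0.6}, {"translation": [0, 0, 0], "turn": [0, 0, 0], "fingers": 0.6}])

```text
t: 38.97
eef_pos: [0.4442, 0.0728, 0.0373]
ee_rot: [-3.14, -0.21, 1.89]
wrist_force: [-0.2, -0.1, -0.1]
width: 0.382
```

Run:
```python
from h import *
s=env.observe(); print(s["eef_pos"],s["width"],s["wrist_force"])
W=env.camera("wrist");cv2.imwrite("pics/w13.png",W["color"][:,:,::-1])
S=env.camera("side");cv2.imwrite("pics/s11.png",cv2.resize(S["color"][110:220,190:330,::-1],None,fx=5,fy=5,interpolation=cv2.INTER_CUBIC))
```

```text
[0.44419706 0.07277543 0.03728211] 0.3817529757792729 [-0.16823234 -0.14221226 -0.05635923]
```

View pics/s11.png

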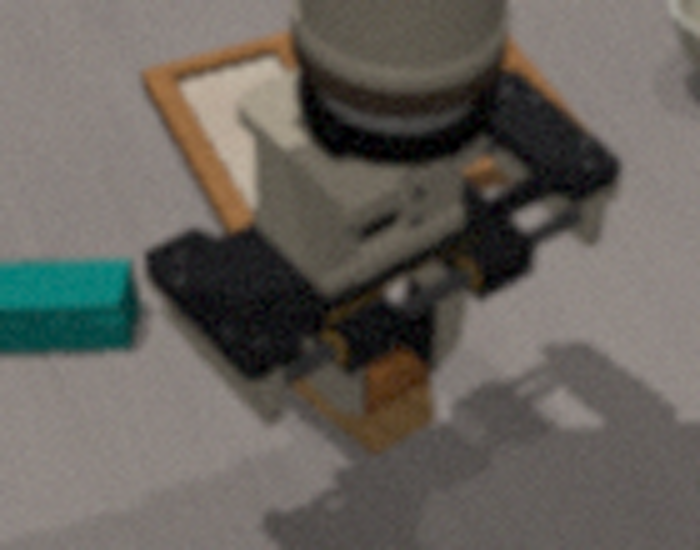

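View pics/w13.png

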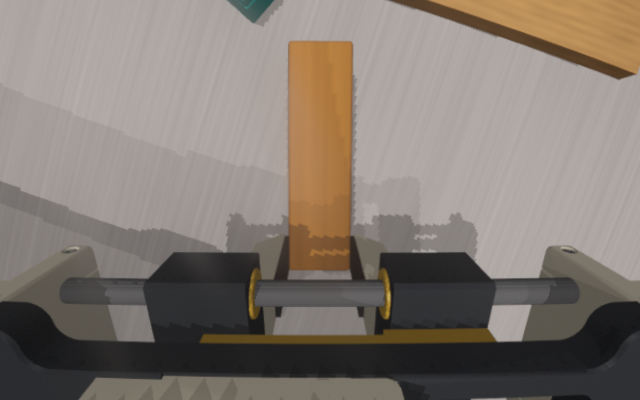

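drive_tool(plan=[{"translation": [0.2, 0, -1.0], "turn": [0, 0, 0], "fingers": 0.6}, {"translation": [0.2, 0, -1.0], "turn": [0, 0, 0], "fingers": 0.6}, {"translation": [0.2, 0, -1.0], "turn": [0, 0, 0], "fingers": 0.6}, {"translation": [0, 0, 0], "turn": [0, 0, 0], "fingers": 0.6}])

```text
t: 39.4
eef_pos: [0.4432, 0.0722, 0.0696]
ee_rot: [-3.137, -0.21, 1.889]
wrist_force: [-0.6, -0.6, -0.6]
width: 0.384
```

```bash
cat >> h.py <<'E'
def boxlines(p,tcpR,tcp,off,th,fn,k=1,crop=None):
    # case pose in tool frame: rotated by -th about tool y; off= case origin in tool coords
    pass
def fitpose(views,m,x0):
    # x: x,y,z,yaw,pitch(about local x)
    def ren(p,x):
        R=Ro.from_euler("zx",[x[3],x[4]]).as_matrix(); X=m@R.T+x[:3]
        im=np.zeros((400,640),np.uint8); h=cv2.convexHull(proj(p,X).astype(np.float32))
        cv2.fillConvexPoly(im,np.round(h*16).astype(np.int32),255,cv2.LINE_AA,4); return im/255.
    return ren
E
python3 - <<'E'
from h import *
s=env.observe(); print(s["eef_pos"],s["width"],s["wrist_force"])
W=wrist();im=W["color"][:,:,::-1].copy()
S=env.camera("side")
def X(p,pit):
    # case: centre offset +50mm local y from TCP xy, bottom at TCP z-.0151
    yaw=.32; R=Ro.from_euler("z",yaw).as_matrix()@Ro.from_euler("x",pit).as_matrix()
    m=M["cutlery_case"]+[0,.05,-.0151]
    return m@R.T+s["eef_pos"]
for pit,c in((0,(0,255,0)),(-.2,(0,0,255)),(-.4,(255,0,0))):
    for P_,I,k,n in((W,im,1,"w"),):
        u=proj(P_,X(P_,pit))
        for i in range(8):
            for j in range(i):
                if bin(i^j).count("1")==1: cv2.line(I,tuple(u[i].astype(int)),tuple(u[j].astype(int)),c,1)
cv2.imwrite("pics/w14.png",im)
cv2.imwrite("pics/s12.png",cv2.resize(S["color"][110:220,190:330,::-1],None,fx=5,fy=5,interpolation=cv2.INTER_CUBIC))
E
```

```text
[0.44316767 0.072205   0.06956622] 0.38398207826228514 [-0.60456806 -0.60983699 -0.63951268]
```

View pics/w14.png

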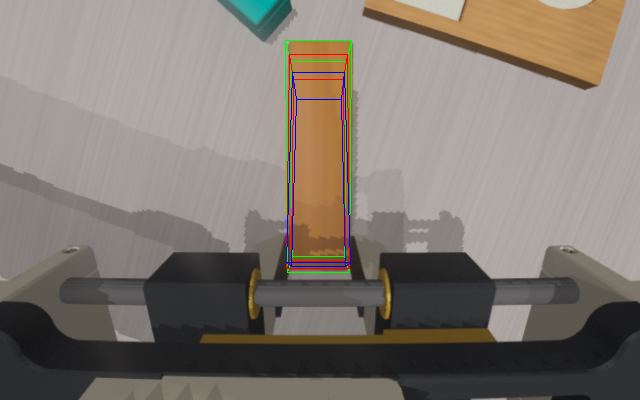

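View pics/s12.png

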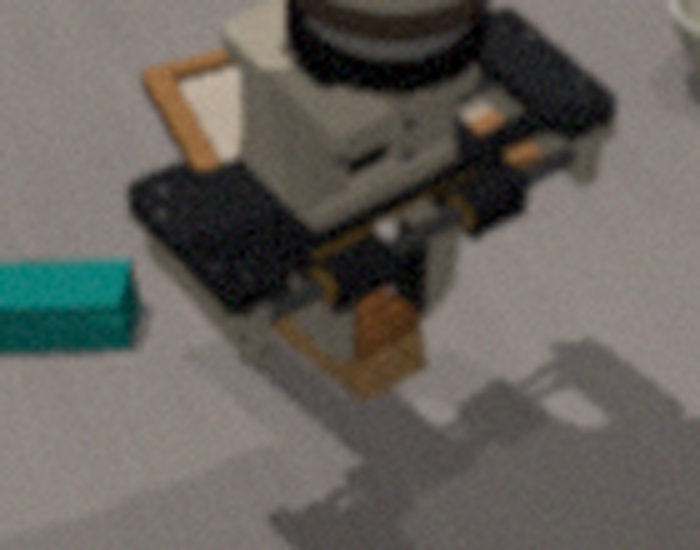

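Run:
```python
from h import *
w=tf(P["tray2"],-.055,-.05); print(w)
plan2(w[0],w[1],.08,1.597,12,n=9)
```

```text
[0.46551844 0.28828706]
t 39.5 pos [0.4424 0.0721 0.0682] d [0.0231 0.2161 0.0118] w [-3.8 -0.  16.4] F [-0.2 -0.4 -1.2] width 0.385 j [ 0.02  0.38 -0.09  2.12 -0.26  0.72  0.46]
  tr [2.18, 1.0, 0.33] turn [-0.4, -0.0, 1.8]
  tr [2.21, 0.93, 0.33] turn [-0.4, -0.0, 1.8]
  tr [2.24, 0.85, 0.34] turn [-0.4, -0.0, 1.8]
  tr [2.26, 0.78, 0.35] turn [-0.4, -0.0, 1.8]
  tr [2.29, 0.7, 0.35] turn [-0.4, -0.0, 1.8]
  tr [2.31, 0.63, 0.36] turn [-0.4, -0.0, 1.8]
  tr [2.33, 0.55, 0.36] turn [-0.4, -0.0, 1.8]
  tr [2.34, 0.47, 0.36] turn [-0.4, -0.0, 1.8]
  tr [2.36, 0.4, 0.37] turn [-0.4, -0.0, 1.8]
```

drive_tool(plan=[{"translation": [1.2, 0.6, 0.1], "turn": [-0.4, 0, 1.8], "fingers": 0.6}, {"translation": [2.2, 0.9, 0.2], "turn": [-0.4, 0, 1.8], "fingers": 0.6}, {"translation": [2.3, 0.9, 0.3], "turn": [-0.4, 0, 1.8], "fingers": 0.6}, {"translation": [2.3, 0.8, 0.3], "turn": [-0.4, 0, 1.8], "fingers": 0.6}, {"translation": [2.3, 0.7, 0.3], "turn": [-0.4, 0, 1.8], "fingers": 0.6}])

```text
t: 39.92
eef_pos: [0.455, 0.1779, 0.0756]
ee_rot: [-3.133, -0.206, 1.708]
wrist_force: [1.1, -0.9, -1.0]
width: 0.388
```

Run:
```python
from h import *
w=tf(P["tray2"],-.055,-.05)
plan2(w[0],w[1],.08,1.597,12,n=5)
```

```text
t 39.92 pos [0.455  0.1779 0.0756] d [0.0105 0.1104 0.0044] w [-1.8  0.2  6.2] F [ 1.1 -0.9 -1. ] width 0.388 j [-0.19  0.38 -0.09  2.09 -0.28  0.67  0.08]
  tr [2.13, 0.51, 0.35] turn [-0.4, 0.0, 1.2]
  tr [2.14, 0.46, 0.36] turn [-0.4, 0.0, 1.2]
  tr [2.15, 0.42, 0.36] turn [-0.4, 0.0, 1.2]
  tr [2.16, 0.37, 0.36] turn [-0.4, 0.0, 1.2]
  tr [2.17, 0.32, 0.37] turn [-0.4, 0.0, 1.2]
```

drive_tool(plan=[{"translation": [2.1, 0.5, 0.3], "turn": [-0.4, 0, 1.2], "fingers": 0.6}, {"translation": [2.1, 0.5, 0.3], "turn": [-0.4, 0, 1.2], "fingers": 0.6}, {"translation": [2.1, 0.4, 0.3], "turn": [-0.4, 0, 1.2], "fingers": 0.6}, {"translation": [1.8, 0.3, 0.3], "turn": [-0.3, 0, 1.2], "fingers": 0.6}, {"translation": [1.0, 0.2, 0.2], "turn": [-0.2, 0, 0.8], "fingers": 0.6}])

```text
t: 40.33
eef_pos: [0.4619, 0.2786, 0.0784]
ee_rot: [-3.138, -0.206, 1.605]
wrist_force: [-0.2, 0.7, -2.1]
width: 0.385
```

drive_tool(plan=[{"translation": [0, 0, 0], "turn": [0, 0, 0], "fingers": 0.6}])

```text
t: 40.42
eef_pos: [0.461, 0.2815, 0.0782]
ee_rot: [-3.137, -0.207, 1.608]
wrist_force: [0.1, 0.0, -1.1]
width: 0.385
```

Run:
```python
from h import *
w=tf(P["tray2"],-.055,-.05)
plan2(w[0],w[1],.05,1.597,12,n=3)
```

```text
t 40.42 pos [0.461  0.2815 0.0782] d [ 0.0045  0.0067 -0.0282] w [-0.4  0.1  0.6] F [ 0.1  0.  -1.1] width 0.385 j [-0.4   0.42 -0.08  2.02 -0.27  0.63 -0.22]
  tr [0.02, 0.16, 0.96] turn [-0.1, 0.0, 0.2]
  tr [0.02, 0.16, 0.96] turn [-0.1, 0.0, 0.2]
  tr [0.02, 0.16, 0.96] turn [-0.1, 0.0, 0.2]
```

drive_tool(plan=[{"translation": [0.1, 0.2, 0.8], "turn": [-0.1, 0, 0.2], "fingers": 0.6}, {"translation": [0.1, 0.2, 1.0], "turn": [-0.1, 0, 0.2], "fingers": 0.6}, {"translation": [0.1, 0.1, 0.9], "turn": [-0.1, 0, 0.2], "fingers": 0.6}, {"translation": [0, 0, 0], "turn": [0, 0, 0], "fingers": 0.6}])

```text
t: 40.75
eef_pos: [0.4649, 0.2882, 0.0483]
ee_rot: [-3.138, -0.205, 1.596]
wrist_force: [-0.7, -0.5, -1.9]
width: 0.383
```

Run:
```python
from h import *
w=tf(P["tray2"],-.055,-.05)
plan2(w[0],w[1],.035,1.597,12,n=2)
s=env.observe();W=wrist();im=W["color"][:,:,::-1].copy()
R=Ro.from_euler("z",s["ee_rot"][2]-np.pi/2).as_matrix()
X=(M["cutlery_case"]+[0,.05,-.0151])@R.T+s["eef_pos"]
q=P["tray2"]; Rt=Ro.from_euler("z",q[2]).as_matrix()
Y=(box(.06,.156,.007)+[-.055,0,.007])@Rt.T+[q[0],q[1],0]
for Z,c in((X,(0,255,0)),(Y,(255,0,0))):
    u=proj(W,Z)
    for i in range(8):
        for j in range(i):
            if bin(i^j).count("1")==1: cv2.line(im,tuple(u[i].astype(int)),tuple(u[j].astype(int)),c,1)
cv2.imwrite("pics/w15.png",im)
S=env.camera("side")
cv2.imwrite("pics/s13.png",cv2.resize(S["color"][60:200,180:340,::-1],None,fx=4,fy=4,interpolation=cv2.INTER_CUBIC))
```

```text
t 40.75 pos [0.4649 0.2882 0.0483] d [ 0.0006  0.     -0.0133] w [-0.2  0.3 -0. ] F [-0.7 -0.5 -1.9] width 0.383 j [-0.41  0.48 -0.08  2.02 -0.28  0.57 -0.23]
  tr [-0.13, 0.03, 0.65] turn [-0.1, 0.1, -0.0]
  tr [-0.14, 0.03, 0.65] turn [-0.1, 0.1, -0.0]
```

View pics/w15.png

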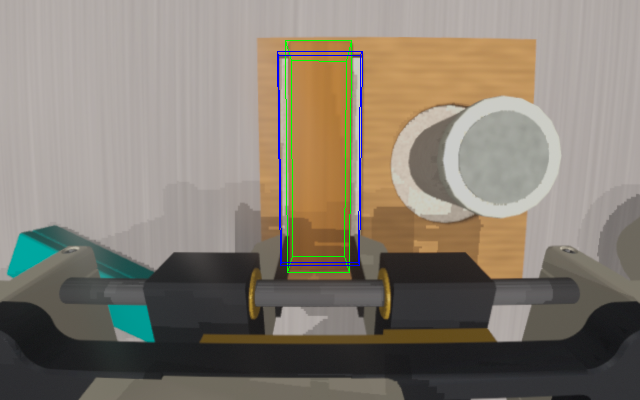

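View pics/s13.png

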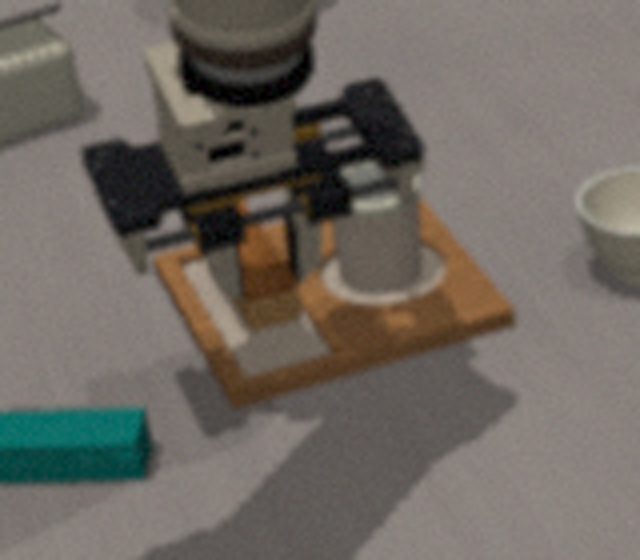

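drive_tool(plan=[{"translation": [-0.1, 0, 0.6], "turn": [-0.1, 0.1, 0], "fingers": 0.6}, {"translation": [-0.1, 0, 0.6], "turn": [-0.1, 0.1, 0], "fingers": 0.6}, {"translation": [0, 0, 0.2], "turn": [0, 0, 0], "fingers": 0.6}, {"translation": [0, 0, 0], "turn": [0, 0, 0], "fingers": 0.6}])

```text
t: 41.18
eef_pos: [0.4665, 0.287, 0.0341]
ee_rot: [3.14, -0.209, 1.593]
wrist_force: [-1.1, -0.2, -0.5]
width: 0.385
```

Run:
```python
from h import *
w=tf(P["tray2"],-.055,-.05)
plan2(w[0],w[1],.03,1.597,12,n=1)
```

```text
t 41.18 pos [0.4665 0.287  0.0341] d [-0.001   0.0013 -0.0041] w [ 0.1  0.  -0.2] F [-1.1 -0.2 -0.5] width 0.385 j [-0.4   0.5  -0.09  2.03 -0.29  0.53 -0.21]
  tr [0.04, -0.1, 0.43] turn [0.1, 0.0, -0.2]
```

drive_tool(plan=[{"translation": [0.1, -0.1, 0.3], "turn": [0.1, 0, -0.2], "fingers": 0.6}, {"translation": [0, 0, 0.2], "turn": [0, 0, 0], "fingers": 0.6}])

```text
t: 41.35
eef_pos: [0.4657, 0.2888, 0.0294]
ee_rot: [3.14, -0.209, 1.597]
wrist_force: [0.6, 0.2, -1.6]
width: 0.385
```

drive_tool(plan=[{"translation": [0, 0, 0.1], "turn": [0, 0, 0], "fingers": 0.6}])

```text
t: 41.43
eef_pos: [0.4657, 0.2891, 0.0283]
ee_rot: [3.14, -0.209, 1.597]
wrist_force: [0.0, -0.5, -0.9]
width: 0.387
```

drive_tool(plan=[{"translation": [0, 0, 0.1], "turn": [0, 0, 0], "fingers": 0.6}])

```text
t: 41.52
eef_pos: [0.4658, 0.2895, 0.0273]
ee_rot: [3.14, -0.209, 1.597]
wrist_force: [-0.0, 0.0, -1.4]
width: 0.385
```

drive_tool(plan=[{"translation": [0, 0, 0.1], "turn": [0, 0, 0], "fingers": 0.6}])

```text
t: 41.6
eef_pos: [0.4658, 0.2899, 0.0263]
ee_rot: [3.14, -0.209, 1.597]
wrist_force: [0.7, 0.2, -0.6]
width: 0.386
```

drive_tool(plan=[{"translation": [0, 0, 0.1], "turn": [0, 0, 0], "fingers": 0.6}])

```text
t: 41.68
eef_pos: [0.4659, 0.2902, 0.0253]
ee_rot: [3.14, -0.209, 1.597]
wrist_force: [0.4, -0.8, -2.1]
width: 0.384
```

drive_tool(plan=[{"translation": [0, 0, 0.1], "turn": [0, 0, 0], "fingers": 0.6}])

```text
t: 41.77
eef_pos: [0.4659, 0.2906, 0.0243]
ee_rot: [3.14, -0.209, 1.597]
wrist_force: [-0.2, 0.0, -1.0]
width: 0.386
```

drive_tool(plan=[{"translation": [-0.1, 0, 0.1], "turn": [0, 0, 0], "fingers": 0.6}])

```text
t: 41.85
eef_pos: [0.466, 0.2901, 0.0232]
ee_rot: [3.139, -0.21, 1.598]
wrist_force: [-0.6, 0.3, -1.2]
width: 0.384
```

drive_tool(plan=[{"translation": [0, 0, 0.1], "turn": [0, 0, 0], "fingers": 0.6}])

```text
t: 41.93
eef_pos: [0.4661, 0.2902, 0.0222]
ee_rot: [3.139, -0.209, 1.598]
wrist_force: [0.3, -0.7, -0.3]
width: 0.381
```

drive_tool(plan=[{"translation": [0, 0, 0.1], "turn": [0, 0, 0], "fingers": 0.6}])

```text
t: 42.02
eef_pos: [0.4662, 0.2902, 0.0218]
ee_rot: [3.139, -0.21, 1.598]
wrist_force: [-4.7, -6.6, 21.0]
width: 0.388
```

drive_tool(plan=[{"translation": [0, 0, 0], "turn": [0, 0, 0], "fingers": 0.1}, {"translation": [0, 0, 0], "turn": [0, 0, 0], "fingers": 0.1}, {"translation": [0, 0, 0], "turn": [0, 0, 0], "fingers": 0.1}])

```text
t: 42.27
eef_pos: [0.4671, 0.2904, 0.0227]
ee_rot: [3.138, -0.21, 1.597]
wrist_force: [-1.3, 0.5, -0.4]
width: 0.452
```

Run:
```python
from h import *
s=env.observe();plan2(*(s["eef_pos"]+[0,0,.03]),s["ee_rot"][2],12,n=3)
S=env.camera("side")
cv2.imwrite("pics/s14.png",cv2.resize(S["color"][60:200,180:340,::-1],None,fx=4,fy=4,interpolation=cv2.INTER_CUBIC))
```

```text
t 42.27 pos [0.4671 0.2904 0.0227] d [0.   0.   0.03] w [ 0.2 -0.1 -0. ] F [-1.3  0.5 -0.4] width 0.452 j [-0.4   0.53 -0.09  2.03 -0.29  0.51 -0.2 ]
  tr [0.21, 0.0, -0.98] turn [0.1, -0.0, -0.0]
  tr [0.21, 0.0, -0.98] turn [0.1, -0.0, -0.0]
  tr [0.21, 0.0, -0.98] turn [0.1, -0.0, -0.0]
```

View pics/s14.png

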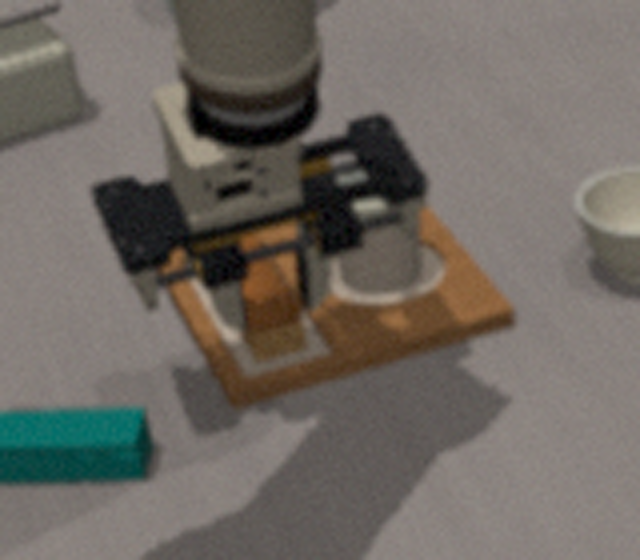

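drive_tool(plan=[{"translation": [0.1, 0, -0.4], "turn": [0, 0, 0], "fingers": 0}, {"translation": [0.2, 0, -0.8], "turn": [0, 0, 0], "fingers": 0}, {"translation": [0.3, 0, -1.5], "turn": [0, 0, 0], "fingers": 0}, {"translation": [0.5, 0, -2.5], "turn": [0, 0, 0], "fingers": -0.3}, {"translation": [0.5, 0, -2.5], "turn": [0, 0, 0], "fingers": -0.5}])

```text
t: 42.73
eef_pos: [0.4622, 0.2881, 0.0996]
ee_rot: [-3.134, -0.206, 1.595]
wrist_force: [0.6, 0.3, 1.6]
width: 0.598
```

drive_tool(plan=[{"translation": [0, 0, -3.5], "turn": [0, -4, 0], "fingers": -1}, {"translation": [0, 0, -3.5], "turn": [0, -4, 0], "fingers": -1}, {"translation": [0, 0, -3.0], "turn": [0, -4, 0], "fingers": -1}, {"translation": [0, 0, 0], "turn": [0, 0, 0], "fingers": -1}])

```text
t: 43.07
eef_pos: [0.4658, 0.2711, 0.2102]
ee_rot: [3.142, 0.011, 1.587]
wrist_force: [0.4, 2.1, 0.9]
width: 0.885
```

Run:
```python
from h import *
s=env.observe();print(s["t"],s["eef_pos"],s["ee_rot"])
W=wrist();cv2.imwrite("pics/w16.png",W["color"][:,:,::-1])
w=tf(P["tray2"],-.055,0); m=mask(W,"cutlery_case",w,.046)
if m is not None: print(w,fit([(W,m)],M["cutlery_case"],(*w,.026),z0=.007))
w=tf(P["tray2"],.04,0); m=mask(W,"soup_tub",w,.086)
if m is not None: print(w,fit([(W,m)],M["soup_tub"],(*w,0),z0=.007,yaw=False))
S=env.camera("side"); cv2.imwrite("pics/s15.png",S["color"][:,:,::-1])
```

```text
43.0667 [0.46575762 0.27112555 0.21022297] [3.14155581 0.01145227 1.58745396]
[0.46421859 0.33827016] (array([0.46581503, 0.34090648, 0.0254221 ]), np.float64(0.9307817413803298))
[0.55918648 0.34073988] (array([0.55842599, 0.34171188, 0.13245327]), np.float64(0.9396672473107187))
```

View pics/w16.png

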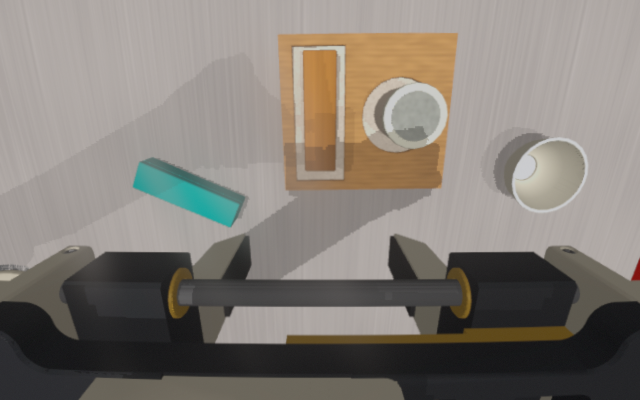

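View pics/s15.png

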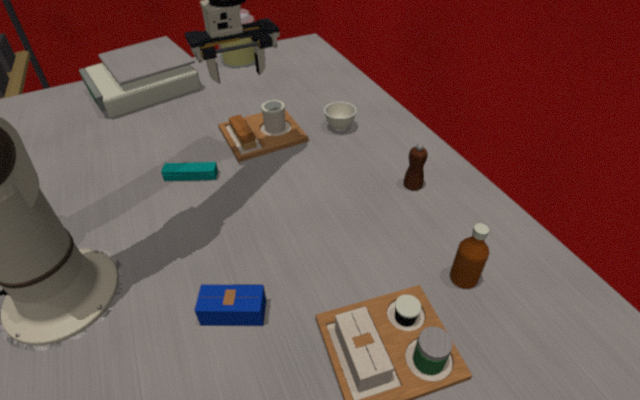

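Run:
```python
from h import *
S=env.camera("side");T=env.camera("top")
for l in("pepper_mill","sauce_bottle","sugar_bowl"):
    print(l,[(b["conf"],np.round(b["xyz"],3).tolist()) for b in env.boxes_of(l,S)][:1])
print(env.observe()["qd"].round(3)); print(env.hand_in())
```

```text
pepper_mill [(0.79, [0.768, -0.03, 0.057])]
sauce_bottle [(0.67, [0.695, -0.3, 0.083])]
sugar_bowl [(0.66, [0.728, 0.287, 0.04])]
[-0.003 -0.003 -0.002 -0.008  0.001  0.003 -0.003]
the job is handed in; nothing more can be done
None
```

Both lunch orders are made up and handed in after about 43 s. I placed them in the order you listed: carton, jar, dip pot, soup tub, cutlery case.

**Position checks:** fits to the wrist-camera pictures put every item inside its well and close to the centre. The carton, jar, dip pot and soup tub are about 1 mm off, and the cutlery case about 3 mm. The soup tub stayed upright throughout. The pepper mill, sauce bottle and sugar bowl read within about 4 mm of their starting positions, which is within the detector's error. The blue carton and the teal case were not touched.

**What did not go as expected:**
- **Cutlery case:** normal-height grips closed straight through it in four tries, with no contact and no movement of the case. It could only be held in the lowest 7 mm or so. I gripped it low near one end with the gripper leaned 12° so it would clear the soup tub. It stayed level and was set down on the floor of its well.
- **Contact forces:** touchdown peaks were about 5 to 22 N, highest for the jar and the cutlery case and well under the limit.
- **Arm drift:** the arm wandered a few millimetres between moves, up to about 10 mm once while straddling the cutlery case, so I corrected it before each grasp and placing.

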